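# Size a flanged bush in the stepped gauge and restock its lane

### The job

Find the size of the flanged bush on the round rubber pad: holding it upright, lower it gently and centred into the stepped gauge's gaps, smallest gap first and then up one at a time, until its flange drops in to the floor of a gap (try no larger one), and leave it there for the moment. Then restock the grey rack's lane that has the same place in the row as that gap, first in first out: bring the old bush in that lane to the front of it, then set the gauged bush down upright in the lane behind it and let go. Leave all other bushes and the other things on the bench where they are.

Things in the scene. Friction and masses are not known exactly. Their poses are not given: they have to be found in the camera images.
- bush_p: flanged steel bush, upright, 58 mm high: bottom flange 8 mm thick (foot chamfered 1.5 mm), hub 24 mm in diameter above it; 150 g. Flange 40, 48 or 56 mm: the three bushes are one of each, otherwise alike; which is which is not told (gauge it). At the start one stands on the pad, two in the parts tray. Origin: centre of its underside, z up its axis
- bush_q: flanged steel bush, upright, 58 mm high: bottom flange 8 mm thick (foot chamfered 1.5 mm), hub 24 mm in diameter above it; 150 g. Flange 40, 48 or 56 mm: the three bushes are one of each, otherwise alike; which is which is not told (gauge it). At the start one stands on the pad, two in the parts tray. Origin: centre of its underside, z up its axis
- bush_r: flanged steel bush, upright, 58 mm high: bottom flange 8 mm thick (foot chamfered 1.5 mm), hub 24 mm in diameter above it; 150 g. Flange 40, 48 or 56 mm: the three bushes are one of each, otherwise alike; which is which is not told (gauge it). At the start one stands on the pad, two in the parts tray. Origin: centre of its underside, z up its axis
- gauge: stepped gauge, fixed: dark base plate 84 x 292 x 5 mm, on it five steel cheeks 60 mm long (x), tops 22 mm above the bench; four gaps between them 35, 43, 51, 59 mm wide (y), smallest at +y (robot's left), open at top, front and back. A flange too wide rests on the cheek tops. One to four punch marks before each gap. Origin: centre of underside; x away from the robot
- step1 (a point): gauge step 1: centre of the floor of the 35 mm gap, 17 mm below the tops of the cheeks; axes as the gauge's, the width is along y
- step2 (a point): gauge step 2: centre of the floor of the 43 mm gap, 17 mm below the tops of the cheeks; axes as the gauge's, the width is along y
- step3 (a point): gauge step 3: centre of the floor of the 51 mm gap, 17 mm below the tops of the cheeks; axes as the gauge's, the width is along y
- step4 (a point): gauge step 4: centre of the floor of the 59 mm gap, 17 mm below the tops of the cheeks; axes as the gauge's, the width is along y
- rack: grey open stock rack, fixed, 148 x 292 mm, 20 mm high, walls and floor 4 mm, four lanes side by side, each 68 mm wide (y) and 140 mm long (x) inside. Lane 1 is at +y (robot's left); lane n is for bushes that gauge step n is the first to take. One to four dots on the front. Front is at -x (toward the robot). Origin: centre of the underside
- lane1 (a point): rack lane 1: centre of its floor, 16 mm below the rim; axes as the rack's, -x is the front of the lane, +x its back; two bushes stand well at x = -35 mm and +35 mm
- lane2 (a point): rack lane 2: centre of its floor, 16 mm below the rim; axes as the rack's, -x is the front of the lane, +x its back; two bushes stand well at x = -35 mm and +35 mm
- stock2: old stock of lane 2: bush of the same make, 58 mm high, hub 24 mm, flange 40 mm wide and 8 mm thick, standing upright in the back half of its lane. Origin: centre of its underside
- lane3 (a point): rack lane 3: centre of its floor, 16 mm below the rim; axes as the rack's, -x is the front of the lane, +x its back; two bushes stand well at x = -35 mm and +35 mm
- stock3: old stock of lane 3: bush of the same make, 58 mm high, hub 24 mm, flange 48 mm wide and 8 mm thick, standing upright in the back half of its lane. Origin: centre of its underside
- lane4 (a point): rack lane 4: centre of its floor, 16 mm below the rim; axes as the rack's, -x is the front of the lane, +x its back; two bushes stand well at x = -35 mm and +35 mm
- stock4: old stock of lane 4: bush of the same make, 58 mm high, hub 24 mm, flange 56 mm wide and 8 mm thick, standing upright in the back half of its lane. Origin: centre of its underside
- pad: round black rubber pad 68 mm across, 2 mm thick, fixed to the bench; one bush stands at its centre. Origin at the centre of the underside
- parts_tray: steel parts tray fixed to the bench, 174 x 249 mm over its rim, 36 mm high, floor 2 mm thick; two bushes and an adapter stand in it. Origin at the centre of the underside, y along its long side
- grease_pot: white pot with a screw lid, 58 mm across, 73 mm high, standing close to the pad; bystander. Origin at the centre of its underside
- hex_adapter: small brass hexagon adapter, 28 x 25 x 32 mm high, standing close to the pad on the side away from the pot; bystander. Origin at the centre of its underside
- tray_adapter: small hexagon adapter, 25 x 22 x 31 mm high, in the parts tray; bystander. Origin at the centre of its underside
- plug_2: plug with a thin stem, 30 mm across, 89 mm high, standing by the left-hand end of the rack; bystander. Origin at the centre of its underside
- injector: fuel injector 64 x 36 x 17 mm lying by the right-hand end of the gauge; bystander. Origin at the centre of its underside

How it is judged:
By the outcome, as a careful person would: the job done as asked, in the order asked, and still so for the second after the job is handed in, with the robot touching nothing.
It also fails if it takes over 67 s, if anything falls off the work surface, if the arm or the gripper's body presses on something with over 40 N, if the wrist force passes 120 N, or if a joint passes its speed limit or range.

### The arm

A 7-joint arm with a two-finger parallel gripper is mounted at the origin on a cart in front of the work surface, level with it; the furniture and walls round the work are solid. World frame = base frame: x ahead of the robot, y to its left, z up, the work surface at z = 0. Lengths are in mm, angles in rad, forces in N, time in s.
With the tool pointing down it reaches from about 425 to 950 mm from the base axis. Payload 16.7 kg.
Tool frame: the origin (TCP) lies on the centre line of the jaws, within the pads' length; the fingertips stand finger_overhang ahead of it and the grasp point (between the pads) lies 3 mm ahead of it (finger_overhang is the distance from the TCP to the fingertips, in mm); x points along the fingers, y is the direction in which the jaws open and shut, and the axes are right-handed (so a half turn about x gives the same grasp; the last joint's range is limited). The gripper opens to 94 mm and grips with 3 to 60 N. Pads are 16 mm wide; open, the fingers measure 119 mm over their backs; the gripper's body (75 mm by 177 mm) begins 78 mm behind the grasp point.
Start: joints at [1.133, 0.426, 0.074, 1.606, -0.034, 1.111, -0.067], TCP at [191.564, -647.208, 204.667] pointing down, gripper open.
Joint ranges: [-2.85, 2.85], [-0.5, 2.14], [-1.23, 1.37], [0.21, 2.46], [-1.02, 4.16], [0.16, 2.05], [-2.73, 2.73]. Speed limits (rad/s): [1.89, 1.89, 2.39, 2.39, 3.01, 3.01, 3.01].

### API

Orientations are given as a unit quaternion [w, x, y, z].
In Python, from station import get_state, camera, close_job, finger_overhang gives the robot as it stands.
- The arm moves only by the tool servo_tool, never from a script. Its arguments are lists of equal length, an entry for each row: "claw": the gripper command: -1 is fully open, 1 is shut, values between are in proportion; "travel": the shift along the world's x, y, z in units of 25 mm (1.0 is 25 mm), a list of three; "turn": the turn, a rotation vector about the world's x, y, z in units of 5 degrees (1.0 is 5 degrees), a list of three. A call has 1 to 5 rows; each row shifts and turns the commanded pose from where the row before left it; what a row does not reach is not made up. A row lasts 1/12 s, in which the tool goes at most 41.7 mm and 7.16 degrees, less where a joint would pass 70% of its speed; a pose out of reach is approached as far as the arm can. A call is refused whole if a number of a shift passes 1 or a number of a turn 1, either way. A call with a gripper value outside its range is refused whole. The fingers move at their own pace and stop on an object; the grip force is fixed at half the most. Time passes only in rows, so rows that do not move let the fingers close. It gives the time, the measured TCP pose, the force and the opening at its end, in the units of the state.
- get_state(): the state, without advancing time (a new reading comes with each control period).
- camera(name): name is "side" or "top"; returns a dict with "color" (420x560x3 uint8, blue, green, red), "z_map" (420x560 float32, mm along the optical axis (not along the pixel's ray), 0 where there is no reading), "fx", "fy", "cx", "cy" (pixels), "R" (3x3) and "t" (3): a world point X has camera coordinates R X + t. Camera axes: x right, y down, z forward; pixel columns grow to the right and rows downward; lengths in mm; the calibration is good to about 2 mm. A picture is of the moment at which its call begins.
- close_job(): hands the job in, once; it reports no verdict.
The state is a dict: "time": time; "joint_pos": joint angles; "joint_velocities": joint speeds; "effort": joint torques, N m; "eef_pos": TCP position; "orientation": TCP orientation; "wrist_force": force on the tool from outside, world axes, zero at the start; "ft_torque": the same for the moment, N m; "width": opening from 0.0 (shut) to 1.0 (fully open).
Only numpy, scipy, OpenCV 4.12 (cv2) and the standard library are available. Lean on these libraries where they do the work, as an engineer would, in place of code of your own. Each camera call takes 0.05 s, during which the arm holds its last target.

## Working session

There is one attempt and no reset: what is moved stays moved. The work goes in short steps, Python scripts to look and compute and a tool call to move; the robot and the scene stay as the last step left them, time stands still between calls to the robot, and variables do not carry over. Pictures are saved under pics/ and viewed, and the job is handed in when it is done.

Besides the shell and the picture viewer there is one more tool, called after "Emit:" by a JSON object that holds its "method" and its "body", one argument or row to a line. servo_tool: Moves the arm, as the interface text tells. Its arguments: {"type":"object","properties":{"claw":{"type":"array","items":{"type":"number"}},"travel":{"type":"array","items":{"type":"array","items":{"type":"number"}}},"turn":{"type":"array","items":{"type":"array","items":{"type":"number"}}}},"required":["claw","travel","turn"]}

```bash
ls; mkdir -p pics
python3 - <<'E'
from station import get_state, camera, finger_overhang
import cv2, numpy as np, pickle
s=get_state();print({k:np.round(v,3) for k,v in s.items()},finger_overhang)
for n in("top","side"):
    c=camera(n);pickle.dump(c,open(n+".pkl","wb"));cv2.imwrite(f"pics/{n}0.png",c["color"])
    print(n,c["fx"],c["cx"],c["cy"],np.round(c["R"],3),c["t"])
E
```

```text
pics
{'time': np.float64(0.0), 'joint_pos': array([ 1.133,  0.427,  0.074,  1.607, -0.034,  1.111, -0.067]), 'joint_velocities': array([ 0.001, -0.001, -0.001, -0.001,  0.   ,  0.001, -0.001]), 'effort': array([-1.0000e-03, -9.3584e+01,  3.6660e+00, -4.5420e+01, -4.9000e-02,
        2.0000e-02,  0.0000e+00]), 'eef_pos': array([ 191.482, -646.814,  203.979]), 'orientation': array([-0.101, -0.7  , -0.102,  0.7  ]), 'wrist_force': array([-0.461,  0.578, -0.05 ]), 'ft_torque': array([-0.016,  0.035, -0.007]), 'width': np.float64(0.997)} 22.0
top 435.7917042078223 284.76178183654184 205.1700042451633 [[-0.044 -0.999  0.   ]
 [-0.978  0.043 -0.204]
 [ 0.204 -0.009 -0.979]] [  33.1110734   583.24660667 1298.41175913]
side 399.6193966726615 283.88525555665217 211.2201820054494 [[ 0.992 -0.127 -0.01 ]
 [-0.087 -0.614 -0.784]
 [ 0.094  0.779 -0.62 ]] [-568.62561591  102.9830436  1044.09115219]
```

View pics/top0.png

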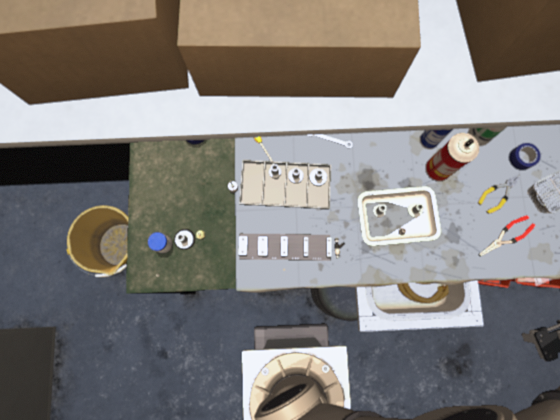

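View pics/side0.png

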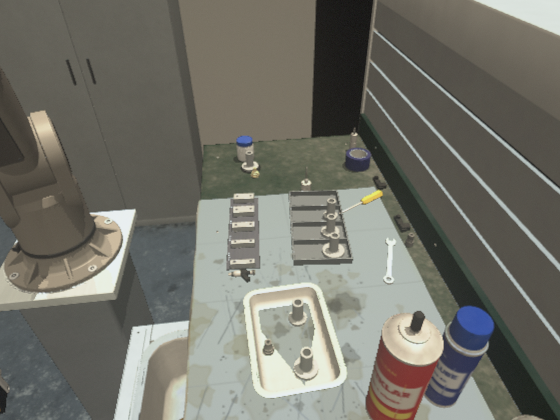

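```bash
cat > h.py <<'E'
import numpy as np, pickle, cv2
from station import get_state, camera
def snap(n,tag):
    c=camera(n);pickle.dump(c,open(f"{n}_{tag}.pkl","wb"));return c
def cloud(c):
    z=c["z_map"];v,u=np.mgrid[0:z.shape[0],0:z.shape[1]]
    P=np.stack([(u-c["cx"])/c["fx"]*z,(v-c["cy"])/c["fy"]*z,z],-1)
    W=(P-np.asarray(c["t"]).ravel())@np.asarray(c["R"]); W[z<=0]=np.nan
    return W
def ray(c,u,v,zw):
    R=np.asarray(c["R"]);t=np.asarray(c["t"]).ravel()
    o=-R.T@t; d=R.T@np.array([(u-c["cx"])/c["fx"],(v-c["cy"])/c["fy"],1.])
    return o+d*(zw-o[2])/d[2]
def crop(c,x0,y0,w,h,k,name):
    im=c["color"][y0:y0+h,x0:x0+w];cv2.imwrite("pics/"+name,cv2.resize(im,None,fx=k,fy=k,interpolation=cv2.INTER_CUBIC))
E
python3 - <<'E'
from h import *
c=pickle.load(open("top.pkl","rb"))
W=cloud(c)
crop(c,140,125,110,135,4,"a.png")
crop(c,225,130,130,140,4,"b.png")
crop(pickle.load(open("side.pkl","rb")),215,125,180,160,4,"c.png")
for p in [(157,241),(184,236),(200,234),(275,170),(295,174),(319,176),(220,200),(210,240)]: print(p,np.round(W[p[1],p[0]],1))
# cylinder tops near z 60
E
```

```text
(157, 241) [488.  400.8  69.6]
(184, 236) [502.7 323.4  48.9]
(200, 234) [510.1 278.1  26.9]
(275, 170) [698.9  33.3  61.4]
(295, 174) [682.5 -29.3  63.3]
(319, 176) [ 672.9 -104.7   62.3]
(220, 200) [6.231e+02 2.173e+02 6.000e-01]
(210, 240) [493.6 251.6  -2.2]
```

View pics/a.png

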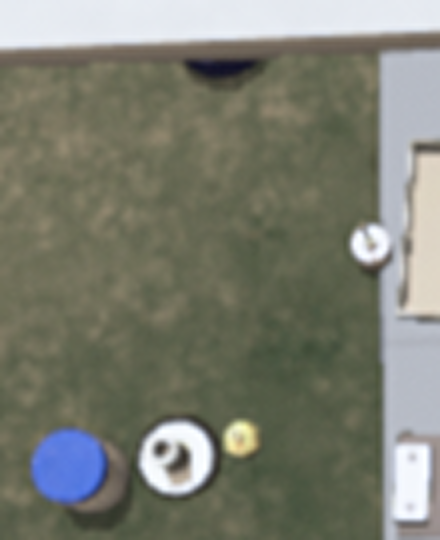

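View pics/b.png

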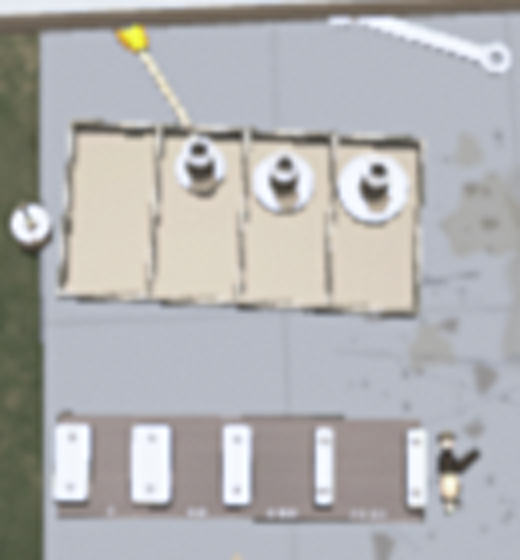

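View pics/c.png

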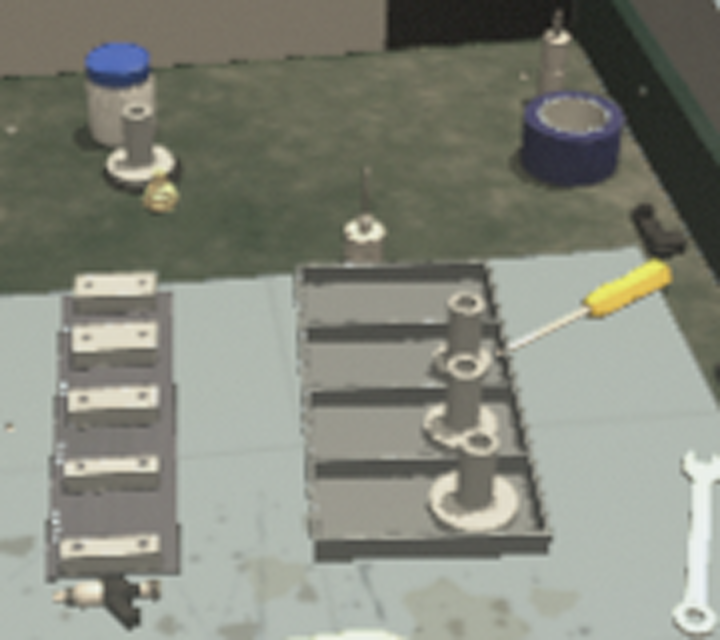

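```bash
cat >> h.py <<'E'
def ortho(c,x0,x1,y0,y1,zw,k=2):
    # rows: x decreasing downwards, cols: y decreasing rightwards
    xs=np.arange(x1,x0,-1/k);ys=np.arange(y1,y0,-1/k)
    Y,X=np.meshgrid(ys,xs);R=np.asarray(c["R"]);t=np.asarray(c["t"]).ravel()
    P=np.stack([X,Y,np.full_like(X,zw)],-1)@R.T+t
    u=P[...,0]/P[...,2]*c["fx"]+c["cx"];v=P[...,1]/P[...,2]*c["fy"]+c["cy"]
    return cv2.remap(c["color"],u.astype(np.float32),v.astype(np.float32),cv2.INTER_CUBIC)
E
python3 - <<'E'
from h import *
for n in("top","side"):
    c=pickle.load(open(n+".pkl","rb"))
    cv2.imwrite(f"pics/og_{n}.png",ortho(c,420,560,-180,160,22,2))
    cv2.imwrite(f"pics/or_{n}.png",ortho(c,560,760,-180,180,20,2))
E
```

```text
(no output)
```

View pics/og_top.png

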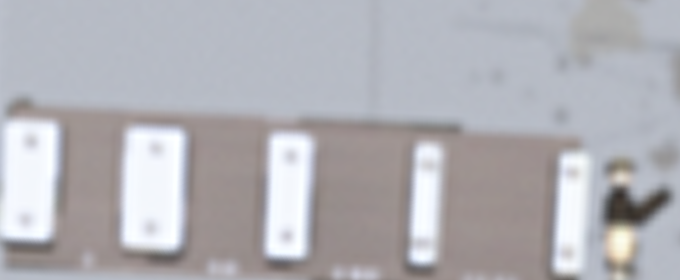

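View pics/og_side.png

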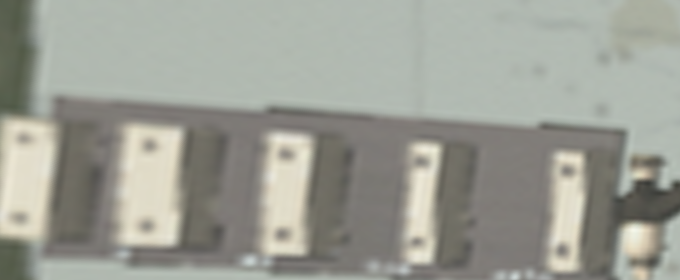

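View pics/or_top.png

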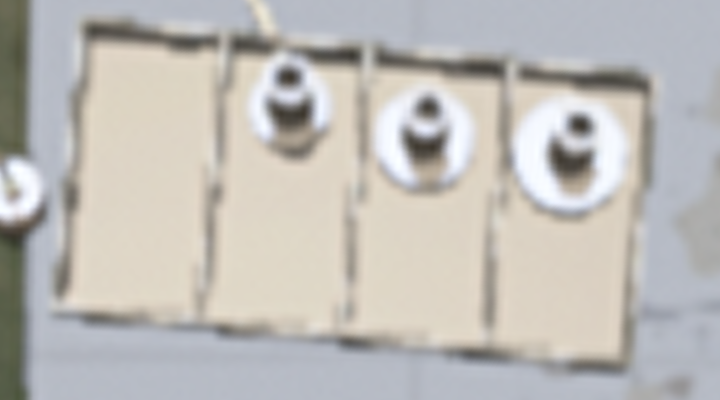

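View pics/or_side.png

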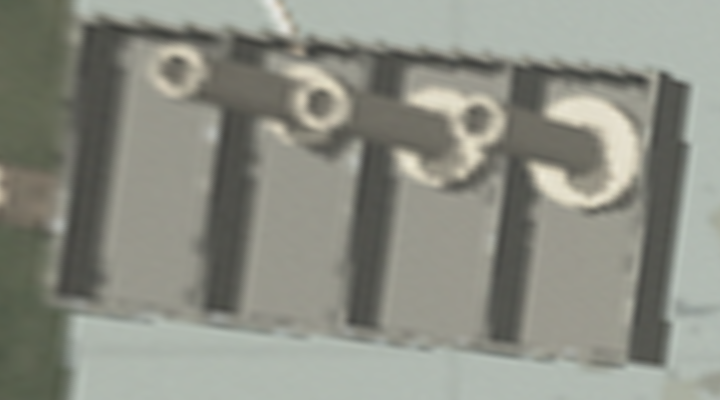

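Run:
```python
from h import *
for n,th in(("top",222),("side",175)):
    c=pickle.load(open(n+".pkl","rb"));k=4
    im=ortho(c,420,560,-180,170,22,k)
    # use saturation/brightness
    g=im.min(-1) if n=="top" else im[...,2]
    print(n,[int(g[k*70,int((170-y)*k)]) for y in range(168,-140,-6)])
    m=(cv2.GaussianBlur(g,(0,0),3)>th).astype(np.uint8)
    cs,_=cv2.findContours(m,cv2.RETR_EXTERNAL,cv2.CHAIN_APPROX_NONE)
    for q in sorted(cs,key=lambda q:q[:,0,0].mean()):
        (u,v),(w,h),a=cv2.minAreaRect(q)
        if w*h<300*k: continue
        print("x %.1f y %.1f"%(560-v/k,170-u/k),"size",round(w/k,1),round(h/k,1),round(a,1))
```

```text
top [116, 182, 237, 240, 203, 245, 209, 132, 146, 146, 145, 143, 221, 246, 233, 243, 255, 157, 142, 145, 145, 145, 144, 137, 222, 244, 242, 216, 148, 146, 147, 147, 147, 147, 147, 144, 155, 172, 156, 142, 145, 143, 144, 144, 144, 146, 147, 147, 153, 152, 175, 179]
x 470.2 y 146.1 size 25.1 57.0 3.4
x 466.0 y 83.8 size 27.4 57.3 1.6
x 462.5 y 16.4 size 18.6 59.1 3.5
x 458.6 y -52.4 size 10.3 34.7 2.7
x 453.8 y -125.8 size 12.5 57.4 3.6
side [98, 147, 215, 175, 197, 220, 159, 104, 111, 120, 112, 133, 210, 214, 184, 227, 226, 101, 112, 106, 97, 128, 124, 136, 209, 229, 231, 198, 106, 110, 118, 125, 125, 127, 127, 130, 144, 143, 125, 117, 123, 127, 128, 129, 128, 128, 128, 129, 128, 129, 130, 129]
x 470.7 y 148.1 size 27.5 60.0 6.3
x 467.7 y 85.7 size 31.3 60.4 1.5
x 424.2 y 82.8 size 8.0 111.5 90.0
x 532.4 y 46.8 size 55.2 186.0 90.0
x 462.8 y 17.4 size 23.0 61.8 3.9
x 458.6 y -50.7 size 15.1 60.6 3.4
x 454.2 y -123.4 size 16.0 59.8 3.7
x 514.0 y -115.8 size 92.0 128.0 90.0
x 472.4 y -156.4 size 7.1 14.1 61.3
x 434.0 y -157.6 size 15.8 28.5 5.2
x 439.6 y -176.2 size 21.2 7.0 90.0
```

Run:
```python
from h import *
from scipy.spatial.transform import Rotation as Ro
s=get_state();q=s["orientation"];print(np.round(Ro.from_quat([*q[1:],q[0]]).as_matrix(),3))
c=pickle.load(open("top.pkl","rb"));W=cloud(c)
for col in (250,290,319,184):
  print(col,[tuple(np.round(W[r,col]).tolist()) for r in range(90,165,6)])
for n in("top","side"):
    c=pickle.load(open(n+".pkl","rb"))
    a=np.hstack([ortho(c,460,540,280,360,60,4),ortho(c,460,540,280,360,10,4)]);
    b=np.hstack([ortho(c,640,720,-140,-60,62,4),ortho(c,640,720,-140,-60,12,4)]);
    cv2.imwrite(f"pics/bb_{n}.png",np.vstack([a[:290],b[:300]]))
```

```text
[[-0.     0.284 -0.959]
 [ 0.001 -0.959 -0.284]
 [-1.    -0.001  0.   ]]
250 [(649.0, 63.0, 711.0), (649.0, 65.0, 689.0), (641.0, 66.0, 683.0), (628.0, 66.0, 685.0), (619.0, 66.0, 682.0), (608.0, 67.0, 682.0), (596.0, 67.0, 684.0), (585.0, 67.0, 684.0), (833.0, 114.0, -0.0), (812.0, 114.0, -1.0), (791.0, 115.0, -2.0), (768.0, 115.0, 3.0), (746.0, 115.0, 8.0)]
290 [(645.0, -4.0, 713.0), (645.0, -4.0, 690.0), (637.0, -4.0, 684.0), (626.0, -3.0, 684.0), (nan, nan, nan), (604.0, -2.0, 684.0), (593.0, -2.0, 683.0), (585.0, -2.0, 677.0), (830.0, -21.0, -8.0), (806.0, -20.0, -1.0), (783.0, -19.0, 3.0), (764.0, -18.0, -4.0), (742.0, -17.0, 0.0)]
319 [(643.0, -53.0, 713.0), (643.0, -54.0, 690.0), (635.0, -54.0, 683.0), (623.0, -54.0, 685.0), (613.0, -53.0, 683.0), (602.0, -52.0, 683.0), (591.0, -52.0, 683.0), (585.0, -52.0, 670.0), (823.0, -119.0, -3.0), (802.0, -117.0, -1.0), (781.0, -116.0, -2.0), (759.0, -115.0, -1.0), (739.0, -114.0, -1.0)]
184 [(670.0, 181.0, 680.0), (657.0, 181.0, 683.0), (645.0, 180.0, 684.0), (634.0, 180.0, 684.0), (623.0, 180.0, 684.0), (612.0, 181.0, 683.0), (602.0, 181.0, 682.0), (591.0, 181.0, 682.0), (584.0, 183.0, 671.0), (822.0, 336.0, -2.0), (799.0, 335.0, 2.0), (780.0, 336.0, -4.0), (757.0, 334.0, 4.0)]
```

View pics/bb_top.png

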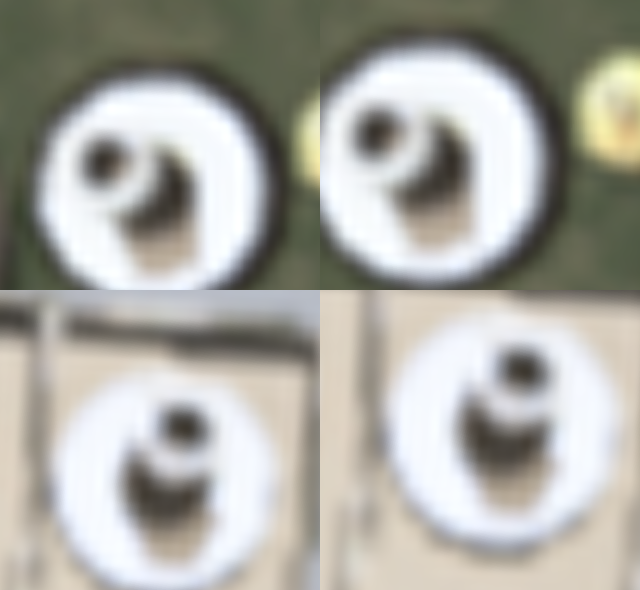

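View pics/bb_side.png

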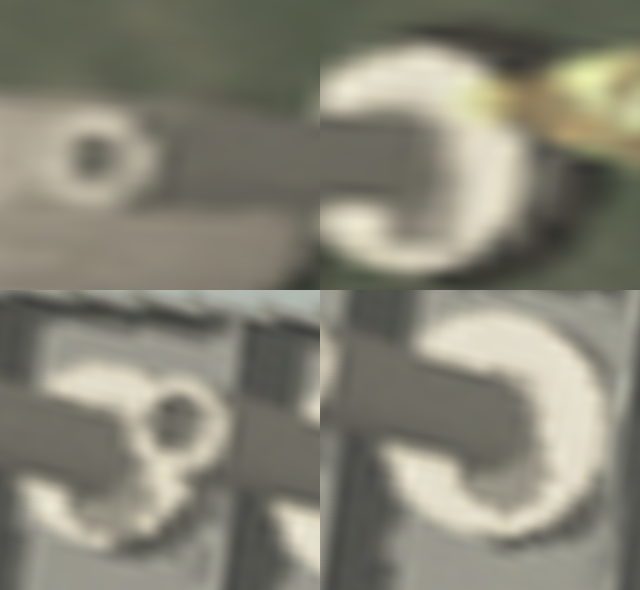

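Emit:
{"method": "servo_tool", "body": {
  "claw": [-1,-1,-1,-1,-1],
  "travel": [
    [1,1,0],
    [1,1,0],
    [1,1,0],
    [1,1,0],
    [1,1,0]
  ],
  "turn": [
    [0,0,1],
    [0,0,1],
    [0,0,1],
    [0,0,1],
    [0,0,1]
  ]
}}

```text
time: 0.52
eef_pos: [317.4, -520.7, 204.5]
orientation: [-0.252, -0.661, -0.252, 0.661]
wrist_force: [0.8, 0.0, -0.5]
width: 0.999
```

Emit:
{"method": "servo_tool", "body": {
  "claw": [-1,-1,-1,-1,-1],
  "travel": [
    [1,1,0],
    [1,1,0],
    [1,1,0],
    [1,1,0],
    [1,1,0]
  ],
  "turn": [
    [0,0,1],
    [0,0,1],
    [0,0,1],
    [0,0,1],
    [0,0,1]
  ]
}}

```text
time: 0.93
eef_pos: [442.4, -395.7, 204.6]
orientation: [-0.389, -0.591, -0.389, 0.591]
wrist_force: [0.2, -0.6, -0.1]
width: 0.998
```

Emit:
{"method": "servo_tool", "body": {
  "claw": [-1,-1,-1,-1,-1],
  "travel": [
    [1,1,0],
    [1,1,0],
    [0.34,1,0],
    [0,1,0],
    [0,1,0]
  ],
  "turn": [
    [0,0,1],
    [0,0,1],
    [0,0,1],
    [0,0,0.8],
    [0,0,0]
  ]
}}

```text
time: 1.35
eef_pos: [500.3, -270.6, 204.1]
orientation: [-0.481, -0.518, -0.482, 0.518]
wrist_force: [0.4, 0.4, -0.6]
width: 0.996
```

Emit:
{"method": "servo_tool", "body": {
  "claw": [-1,-1,-1,-1,-1],
  "travel": [
    [0,1,0],
    [0,1,0],
    [0,1,0],
    [0,1,0],
    [0,1,0]
  ],
  "turn": [
    [0,0,0],
    [0,0,0],
    [0,0,0],
    [0,0,0],
    [0,0,0]
  ]
}}

```text
time: 1.77
eef_pos: [499.7, -146.0, 204.5]
orientation: [-0.48, -0.519, -0.48, 0.519]
wrist_force: [0.7, 0.5, 0.3]
width: 1.0
```

Emit:
{"method": "servo_tool", "body": {
  "claw": [-1,-1,-1,-1,-1],
  "travel": [
    [0,1,0],
    [0,1,0],
    [0,1,0],
    [0,1,0],
    [0,1,0]
  ],
  "turn": [
    [0,0,0],
    [0,0,0],
    [0,0,0],
    [0,0,0],
    [0,0,0]
  ]
}}

```text
time: 2.18
eef_pos: [499.7, -21.1, 204.5]
orientation: [-0.48, -0.519, -0.48, 0.519]
wrist_force: [-0.1, 0.5, 0.1]
width: 1.001
```

Emit:
{"method": "servo_tool", "body": {
  "claw": [-1,-1,-1,-1,-1],
  "travel": [
    [0,1,0],
    [0,1,0],
    [0,1,0],
    [0,1,0],
    [0,1,0]
  ],
  "turn": [
    [0,0,0],
    [0,0,0],
    [0,0,0],
    [0,0,0],
    [0,0,0]
  ]
}}

```text
time: 2.6
eef_pos: [499.7, 103.9, 204.6]
orientation: [-0.48, -0.519, -0.48, 0.519]
wrist_force: [1.0, -0.0, -0.3]
width: 0.999
```

Emit:
{"method": "servo_tool", "body": {
  "claw": [-1,-1,-1,-1,-1],
  "travel": [
    [0,1,0],
    [0,1,0],
    [0,1,0],
    [0,1,0],
    [0,1,0]
  ],
  "turn": [
    [0,0,0],
    [0,0,0],
    [0,0,0],
    [0,0,0],
    [0,0,0]
  ]
}}

```text
time: 3.02
eef_pos: [499.8, 228.8, 204.5]
orientation: [-0.48, -0.519, -0.48, 0.519]
wrist_force: [0.4, 0.1, -1.2]
width: 1.0
```

Emit:
{"method": "servo_tool", "body": {
  "claw": [-1,-1,-1,-1,-1],
  "travel": [
    [0,1,0],
    [0,1,0],
    [0,1,0],
    [0,1,0],
    [0,0.24,0]
  ],
  "turn": [
    [0,0,0],
    [0,0,0],
    [0,0,0],
    [0,0,0],
    [0,0,0]
  ]
}}

```text
time: 3.43
eef_pos: [498.8, 337.7, 204.4]
orientation: [0.48, 0.519, 0.481, -0.518]
wrist_force: [-0.6, 0.1, 0.6]
width: 0.998
```

Emit:
{"method": "servo_tool", "body": {
  "claw": [-1,-1,-1,-1,-1],
  "travel": [
    [0,0,-1],
    [0,0,-1],
    [0,0,-1],
    [0,0,-0.7],
    [0,0,0]
  ],
  "turn": [
    [0,0,0],
    [0,0,0],
    [0,0,0],
    [0,0,0],
    [0,0,0]
  ]
}}

```text
time: 3.85
eef_pos: [498.5, 331.8, 108.5]
orientation: [-0.48, -0.517, -0.48, 0.521]
wrist_force: [-0.4, -0.3, -0.3]
width: 1.001
```

Run:
```python
from h import *
a=snap("side","1");b=snap("top","1")
crop(a,215,100,80,100,5,"d1.png");crop(b,140,200,90,90,5,"d2.png")
x=cv2.imread("pics/d1.png");y=cv2.imread("pics/d2.png")[:500]
cv2.imwrite("pics/d.png",np.hstack([x[:450],y[:450,:400]]))
print(get_state()["eef_pos"])
```

```text
[499.91635069 333.47570937 112.20300443]
```

View pics/d.png

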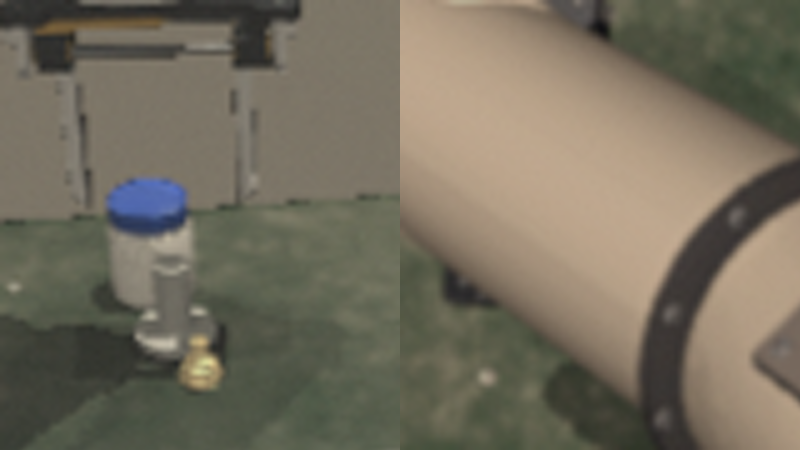

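```bash
cat >> h.py <<'E'
def proj(c,X):
    p=np.asarray(c["R"])@np.asarray(X,float)+np.asarray(c["t"]).ravel();return c["fx"]*p[0]/p[2]+c["cx"],c["fy"]*p[1]/p[2]+c["cy"]
E
python3 - <<'E'
from h import *
a=pickle.load(open("side_1.pkl","rb"))
for X in [(500-47*.997,333.5+47*.078,90),(500+47*.997,333.5-47*.078,90),(500,333.5,60)]:
    u,v=proj(a,X);print((u-215)*5,(v-100)*5)
E
```

```text
92.49252486942027 225.16030618824942
237.8077819853334 220.31792727495002
168.2441664904576 263.25216431844893
```

Run:
```python
from h import *
a=pickle.load(open("side_1.pkl","rb"))
crop(a,220,110,60,60,10,"e.png")
for y in(325.5,333.5,341.5):
  for X in [(500-47*.997,y+47*.078,90),(500+47*.997,y-47*.078,90)]:
    u,v=proj(a,X);print((u-220)*10,(v-110)*10)
```

```text
135.70922077657968 362.38109235425725
427.7413800180153 352.62098758150927
134.98504973884053 350.32061237649884
425.6155639706668 340.63585454990005
134.2678216824109 338.37576210871447
423.51008131979256 328.7653591239467
```

View pics/e.png

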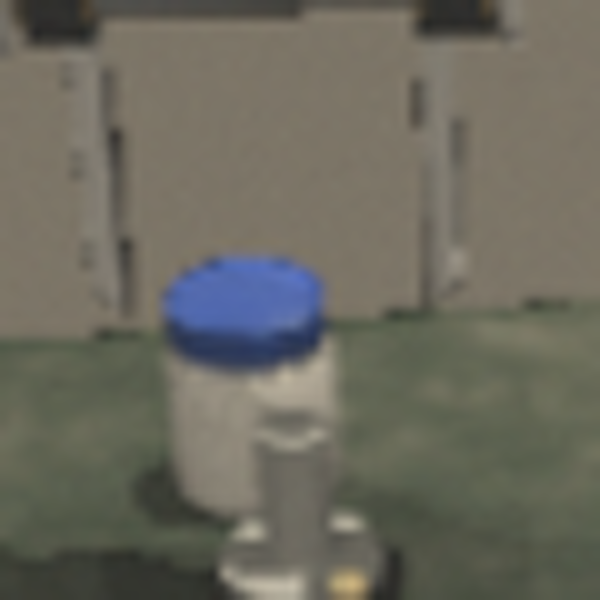

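Emit:
{"method": "servo_tool", "body": {
  "claw": [-1,-1,-1,-1,-1],
  "travel": [
    [0.04,0.04,-0.8],
    [0,0,-0.8],
    [0,0,-0.6],
    [0,0,0],
    [0,0,0]
  ],
  "turn": [
    [0,0,0],
    [0,0,0],
    [0,0,0],
    [0,0,0],
    [0,0,0]
  ]
}}

```text
time: 4.37
eef_pos: [501.4, 335.0, 58.2]
orientation: [0.48, 0.519, 0.48, -0.519]
wrist_force: [0.5, -0.3, 0.5]
width: 0.998
```

Run:
```python
from h import *
a=snap("side","2")
crop(a,220,120,60,60,10,"f.png")
s=get_state();print(s["eef_pos"],s["wrist_force"]);x,y,z=s["eef_pos"]
for X in [(x-47*.997,y+47*.078,z-22),(x+47*.997,y-47*.078,z-22),(x,y,60)]:
    u,v=proj(a,X);print((u-220)*10,(v-120)*10)
```

```text
[501.7493481  335.34111261  58.81064147] [0.41803468 0.21366756 1.90421604]
154.27479374986945 389.2367344860554
437.3046642383707 379.4846588362799
291.4769194043967 323.31510099235004
```

View pics/f.png

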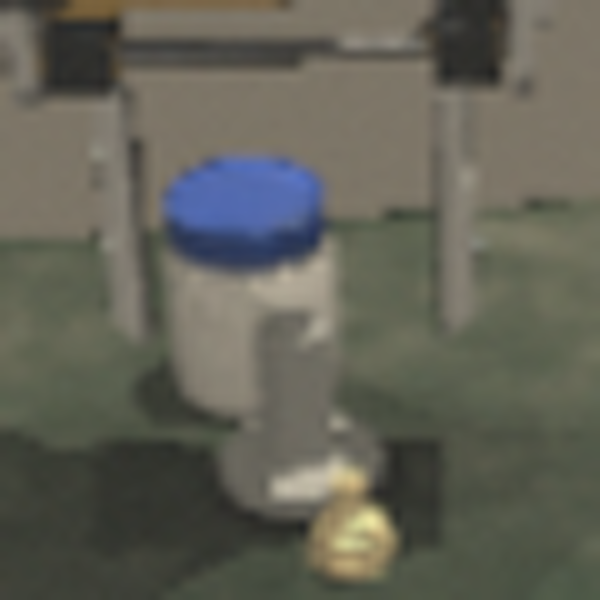

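Run:
```python
from h import *
a=pickle.load(open("side_2.pkl","rb"));W=cloud(a)
for u,v in [(230,136),(231,145),(232,149),(232,152),(233,153),(265,130),(265,140),(265,148),(265,152),(266,152),(248,155),(248,160),(225,127),(265,127)]: print(u,v,np.round(W[v,u],1), a["color"][v,u])
```

```text
230 136 [445.2 328.3 127.7] [105 116 121]
231 145 [445.3 331.8  93.7] [110 121 126]
232 149 [447.3 327.5  81.3] [114 124 129]
232 152 [446.3 328.   70.1] [108 121 125]
233 153 [449.1 331.4  64.2] [105 117 120]
265 130 [556.4 324.3 142.2] [112 124 129]
265 140 [554.8 322.  108.3] [112 123 129]
265 148 [553.5 320.3  80.3] [112 124 129]
265 152 [553.4 326.2  62.1] [103 115 118]
266 152 [5.642e+02 4.330e+02 4.000e-01] [ 95 110 110]
248 155 [497.1 323.8  57. ] [ 95 105 108]
248 160 [495.9 325.1  37.4] [ 95 105 107]
225 127 [433.6 305.3 170.9] [44 46 46]
265 127 [555.  299.1 165. ] [47 49 50]
```

Run:
```python
from h import *
for i in range(3):
    s=get_state();print(s["time"],s["eef_pos"],s["wrist_force"],s["joint_velocities"].round(3))
    a=camera("side") if i<2 else a
pickle.dump(a,open("side_3.pkl","wb"))
crop(a,220,120,60,60,10,"g.png")
```

```text
4.4167 [501.7493481  335.34111261  58.81064147] [0.41803468 0.21366756 1.90421604] [ 0.002 -0.008 -0.002 -0.004  0.001 -0.003 -0.003]
4.4667 [501.86733069 335.38981252  58.96083872] [0.71087313 0.15157318 0.11945372] [-0.002 -0.003  0.     0.001  0.003 -0.006 -0.003]
4.5167 [501.89615447 335.38914881  58.92799395] [-0.30921715 -0.35980456 -0.18836219] [-0.002  0.002  0.002  0.006  0.003 -0.006 -0.001]
```

View pics/g.png

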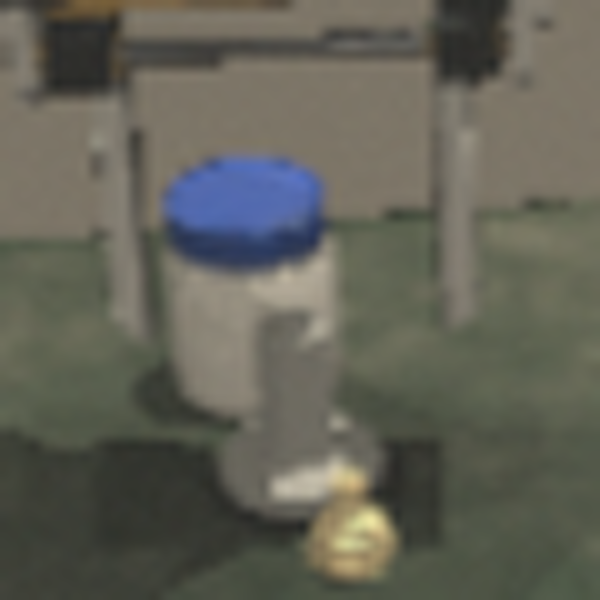

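Run:
```python
from h import *
for f,n in (("side_1.pkl",112.2),("side_3.pkl",58.9)):
    a=pickle.load(open(f,"rb"));W=cloud(a)
    for lo,hi in((435,462),(540,565)):
        m=(W[...,0]>lo)&(W[...,0]<hi)&(W[...,1]>295)&(W[...,1]<360)&(W[...,2]>20)
        P=W[m];P=P[P[:,2].argsort()][:10];v,u=np.where(m)
        print(f,n,P.round(0).tolist(),v.max())
    m=(abs(W[...,0]-500)<80)&(W[...,1]>280)&(W[...,1]<390)&(W[...,2]>120)&(W[...,2]<250);
    print([ (r,W[r][m[r]][:,2].mean().round(), W[r][m[r]][:,0].min().round(),W[r][m[r]][:,0].max().round(),W[r][m[r]][:,1].min().round()) for r in range(95,140,4) if m[r].any()])
```

```text
side_1.pkl 112.2 [[450.0, 324.0, 112.0], [447.0, 330.0, 112.0], [450.0, 330.0, 112.0], [444.0, 326.0, 115.0], [444.0, 328.0, 117.0], [451.0, 327.0, 118.0], [447.0, 327.0, 118.0], [441.0, 323.0, 120.0], [451.0, 327.0, 121.0], [445.0, 326.0, 122.0]] 141
side_1.pkl 112.2 [[545.0, 319.0, 111.0], [545.0, 323.0, 112.0], [548.0, 319.0, 114.0], [551.0, 317.0, 115.0], [545.0, 319.0, 118.0], [551.0, 316.0, 119.0], [552.0, 321.0, 120.0], [548.0, 314.0, 120.0], [554.0, 313.0, 120.0], [549.0, 320.0, 120.0]] 140
[(95, np.float64(249.0), np.float64(439.0), np.float64(568.0), np.float64(341.0)), (99, np.float64(246.0), np.float64(436.0), np.float64(574.0), np.float64(311.0)), (103, np.float64(243.0), np.float64(421.0), np.float64(578.0), np.float64(290.0)), (107, np.float64(231.0), np.float64(423.0), np.float64(577.0), np.float64(288.0)), (111, np.float64(220.0), np.float64(421.0), np.float64(574.0), np.float64(290.0)), (115, np.float64(199.0), np.float64(423.0), np.float64(555.0), np.float64(304.0)), (119, np.float64(184.0), np.float64(442.0), np.float64(554.0), np.float64(316.0)), (123, np.float64
[... 1092 characters left out ...]
.float64(519.0), np.float64(299.0)), (107, np.float64(227.0), np.float64(460.0), np.float64(517.0), np.float64(309.0)), (111, np.float64(204.0), np.float64(422.0), np.float64(578.0), np.float64(312.0)), (115, np.float64(201.0), np.float64(422.0), np.float64(578.0), np.float64(304.0)), (119, np.float64(190.0), np.float64(421.0), np.float64(577.0), np.float64(292.0)), (123, np.float64(178.0), np.float64(423.0), np.float64(577.0), np.float64(294.0)), (127, np.float64(167.0), np.float64(422.0), np.float64(576.0), np.float64(293.0)), (131, np.float64(142.0), np.float64(444.0), np.float64(559.0), np.float64(317.0)), (135, np.float64(128.0), np.float64(442.0), np.float64(558.0), np.float64(319.0))]
```

Emit:
{"method": "servo_tool", "body": {
  "claw": [-1,-1,-1,-0.4,0],
  "travel": [
    [0,0,-0.4],
    [0,0,-0.36],
    [0,0,0],
    [0,0,0],
    [0,0,0]
  ],
  "turn": [
    [0,0,0],
    [0,0,0],
    [0,0,0],
    [0,0,0],
    [0,0,0]
  ]
}}

```text
time: 4.93
eef_pos: [500.9, 334.8, 38.0]
orientation: [-0.48, -0.519, -0.48, 0.519]
wrist_force: [-0.2, 0.3, 0.9]
width: 0.891
```

Run:
```python
from h import *
a=snap("side","4")
crop(a,220,120,60,60,10,"i.png")
s=get_state();print(s["eef_pos"],s["wrist_force"],s["width"])
```

```text
[501.03168061 334.95878238  38.23038699] [-1.0478607   0.24168662  0.19737046] 0.8529173780430498
```

View pics/i.png

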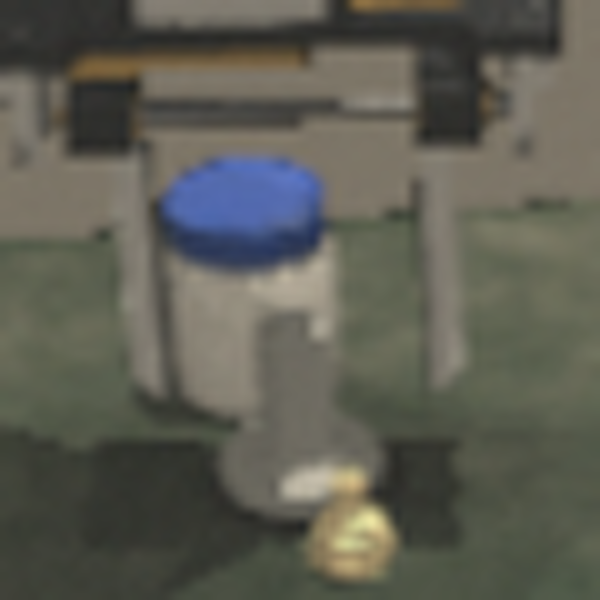

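Emit:
{"method": "servo_tool", "body": {
  "claw": [1,1,1,1,1],
  "travel": [
    [0,0,0],
    [0,0,0],
    [0,0,0],
    [0,0,0],
    [0,0,0]
  ],
  "turn": [
    [0,0,0],
    [0,0,0],
    [0,0,0],
    [0,0,0],
    [0,0,0]
  ]
}}

```text
time: 5.4
eef_pos: [501.1, 334.8, 38.2]
orientation: [0.48, 0.519, 0.48, -0.519]
wrist_force: [-0.7, 0.8, -1.0]
width: 0.498
```

Emit:
{"method": "servo_tool", "body": {
  "claw": [1,1,1,1,1],
  "travel": [
    [0,0,0],
    [0,0,0],
    [0,0,0],
    [0,0,0],
    [0,0,0]
  ],
  "turn": [
    [0,0,0],
    [0,0,0],
    [0,0,0],
    [0,0,0],
    [0,0,0]
  ]
}}

```text
time: 5.82
eef_pos: [501.0, 334.8, 38.1]
orientation: [-0.48, -0.519, -0.48, 0.519]
wrist_force: [-0.7, 0.3, -0.2]
width: 0.249
```

Emit:
{"method": "servo_tool", "body": {
  "claw": [1,1,1,1,1],
  "travel": [
    [0,0,0],
    [0,0,0.4],
    [0,0,0.8],
    [0,0,0.8],
    [0,0,0.4]
  ],
  "turn": [
    [0,0,0],
    [0,0,0],
    [0,0,0],
    [0,0,0],
    [0,0,0]
  ]
}}

```text
time: 6.23
eef_pos: [501.7, 335.5, 100.9]
orientation: [0.48, 0.52, 0.48, -0.518]
wrist_force: [0.8, 0.5, -1.7]
width: 0.246
```

Emit:
{"method": "servo_tool", "body": {
  "claw": [1,1,1,1,1],
  "travel": [
    [0,-0.5,0],
    [-0.2,-0.9,0],
    [-0.2,-1,0],
    [-0.2,-1,0],
    [-0.2,-1,0]
  ],
  "turn": [
    [0,0,0],
    [0,0,0],
    [0,0,0],
    [0,0,0],
    [0,0,0]
  ]
}}

```text
time: 6.65
eef_pos: [480.3, 222.6, 97.5]
orientation: [-0.48, -0.519, -0.48, 0.52]
wrist_force: [1.2, -0.7, -1.8]
width: 0.245
```

Emit:
{"method": "servo_tool", "body": {
  "claw": [1,1,1,1,1],
  "travel": [
    [-0.2,-1,0],
    [-0.2,-1,0],
    [-0.08,-1,0],
    [0,-0.9,0],
    [0,-0.44,0]
  ],
  "turn": [
    [0,0,0],
    [0,0,0],
    [0,0,0],
    [0,0,0],
    [0,0,0]
  ]
}}

```text
time: 7.07
eef_pos: [468.3, 112.5, 97.6]
orientation: [-0.479, -0.519, -0.479, 0.521]
wrist_force: [1.1, 0.9, -1.0]
width: 0.25
```

Run:
```python
from h import *
a=snap("side","5");b=snap("top","5")
crop(a,210,160,80,60,10,"j.png");crop(b,210,210,80,60,10,"k.png")
s=get_state();print(s["eef_pos"],s["wrist_force"],s["width"])
```

```text
[468.80661026 113.72556939  97.8078984 ] [-1.2081083   0.97361139 -1.08648846] 0.248731818936528
```

View pics/j.png

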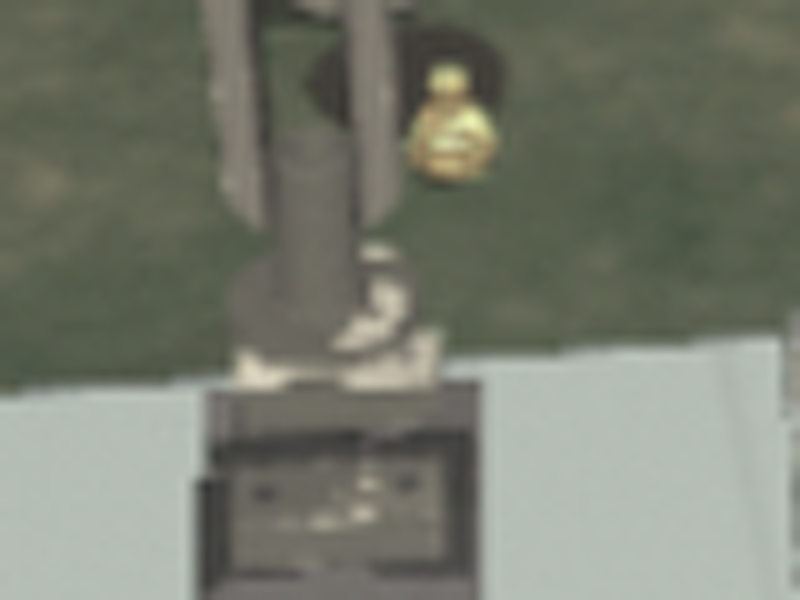

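View pics/k.png

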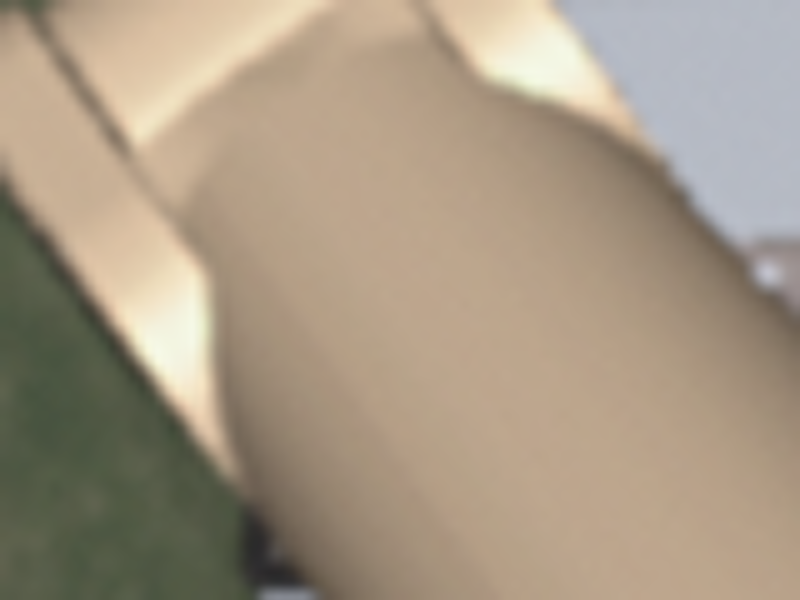

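Emit:
{"method": "servo_tool", "body": {
  "claw": [1,1,1,1,1],
  "travel": [
    [0,0.1,-0.6],
    [0,0,-0.5],
    [0,0,-0.3],
    [0,0,0],
    [0,0,0]
  ],
  "turn": [
    [0,0,0],
    [0,0,0],
    [0,0,0],
    [0,0,0],
    [0,0,0]
  ]
}}

```text
time: 7.58
eef_pos: [468.5, 119.4, 62.7]
orientation: [-0.48, -0.519, -0.481, 0.519]
wrist_force: [0.4, -0.1, -1.2]
width: 0.247
```

Run:
```python
from h import *
a=snap("side","6")
crop(a,210,170,70,60,10,"l.png")
s=get_state();print(s["eef_pos"],s["wrist_force"],s["width"])
```

```text
[468.93858066 119.34792056  63.12860786] [-0.53605805  0.3294953  -2.03375929] 0.24930940617508068
```

View pics/l.png

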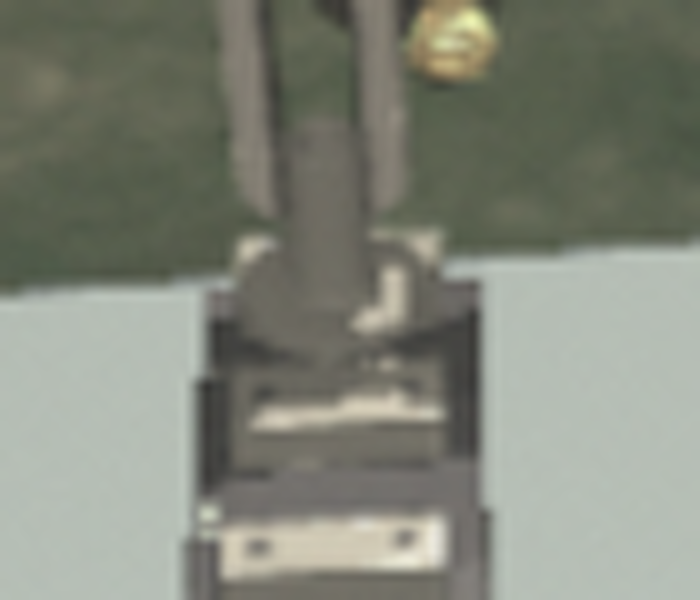

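Emit:
{"method": "servo_tool", "body": {
  "claw": [1,1,1,1,1],
  "travel": [
    [0,-0.12,0],
    [0,0,-0.06],
    [0,0,-0.06],
    [0,0,-0.06],
    [0,0,0]
  ],
  "turn": [
    [0,0,0],
    [0,0,0],
    [0,0,0],
    [0,0,0],
    [0,0,0]
  ]
}}

```text
time: 8.05
eef_pos: [469.0, 115.7, 58.5]
orientation: [-0.48, -0.519, -0.48, 0.519]
wrist_force: [0.5, 0.1, -1.7]
width: 0.251
```

Emit:
{"method": "servo_tool", "body": {
  "claw": [1,1,1,1,1],
  "travel": [
    [0,0,-0.06],
    [0,0,0],
    [0,0,-0.04],
    [0,0,0],
    [0,0,0]
  ],
  "turn": [
    [0,0,0],
    [0,0,0],
    [0,0,0],
    [0,0,0],
    [0,0,0]
  ]
}}

```text
time: 8.47
eef_pos: [469.5, 116.1, 57.3]
orientation: [0.48, 0.519, 0.48, -0.519]
wrist_force: [-8.0, -1.6, 26.8]
width: 0.25
```

Emit:
{"method": "servo_tool", "body": {
  "claw": [1,1,1,1,1],
  "travel": [
    [0,0,0.4],
    [-0.06,-0.7,0],
    [-0.06,-0.9,0],
    [-0.06,-0.7,0],
    [0,-0.4,0]
  ],
  "turn": [
    [0,0,0],
    [0,0,0],
    [0,0,0],
    [0,0,0],
    [0,0,0]
  ]
}}

```text
time: 8.88
eef_pos: [464.3, 46.4, 66.3]
orientation: [-0.48, -0.519, -0.479, 0.52]
wrist_force: [-1.0, 0.0, -2.2]
width: 0.246
```

Emit:
{"method": "servo_tool", "body": {
  "claw": [1,1,1,1,1],
  "travel": [
    [0,0,0],
    [0,0,0],
    [0,0,-0.1],
    [0,0,0],
    [0,0,0]
  ],
  "turn": [
    [0,0,0],
    [0,0,0],
    [0,0,0],
    [0,0,0],
    [0,0,0]
  ]
}}

```text
time: 9.3
eef_pos: [464.5, 49.2, 63.5]
orientation: [0.48, 0.519, 0.48, -0.519]
wrist_force: [1.6, -0.6, -1.3]
width: 0.249
```

Emit:
{"method": "servo_tool", "body": {
  "claw": [1,1,1,1,1],
  "travel": [
    [0,-0.03,-0.06],
    [0,0,-0.06],
    [0,0,-0.06],
    [0,0,-0.06],
    [0,0,0]
  ],
  "turn": [
    [0,0,0],
    [0,0,0],
    [0,0,0],
    [0,0,0],
    [0,0,0]
  ]
}}

```text
time: 9.72
eef_pos: [464.6, 47.7, 57.5]
orientation: [-0.48, -0.519, -0.48, 0.519]
wrist_force: [-0.9, 0.5, 0.3]
width: 0.248
```

Emit:
{"method": "servo_tool", "body": {
  "claw": [1,1,1,1,1],
  "travel": [
    [0,0,-0.04],
    [0,0,0],
    [0,0,0],
    [0,0,0],
    [0,0,0]
  ],
  "turn": [
    [0,0,0],
    [0,0,0],
    [0,0,0],
    [0,0,0],
    [0,0,0]
  ]
}}

```text
time: 10.13
eef_pos: [464.7, 47.7, 57.3]
orientation: [0.48, 0.519, 0.48, -0.519]
wrist_force: [-7.3, 0.6, 20.8]
width: 0.249
```

Run:
```python
from h import *
a=snap("side","7")
crop(a,210,170,80,60,10,"m.png")
s=get_state();print(s["eef_pos"],s["wrist_force"],s["width"])
```

```text
[464.73138933  47.66626354  57.32827681] [-6.91474524 -0.57696308 19.98123491] 0.2512696106745052
```

View pics/m.png

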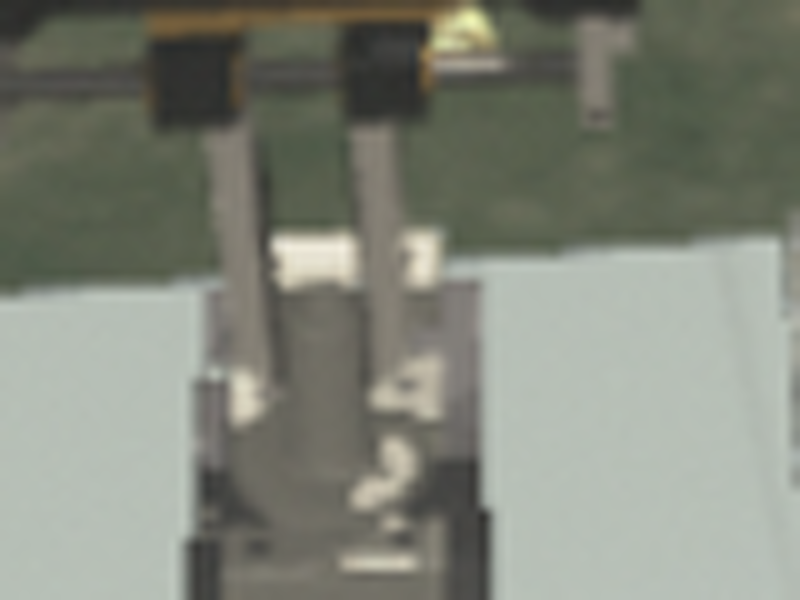

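Emit:
{"method": "servo_tool", "body": {
  "claw": [1,1,1,1,1],
  "travel": [
    [0,0,0.4],
    [-0.06,-0.7,0],
    [-0.06,-0.9,0],
    [-0.04,-0.7,0],
    [0,-0.38,0]
  ],
  "turn": [
    [0,0,0],
    [0,0,0],
    [0,0,0],
    [0,0,0],
    [0,0,0]
  ]
}}

```text
time: 10.6
eef_pos: [460.3, -21.4, 66.9]
orientation: [-0.48, -0.52, -0.479, 0.52]
wrist_force: [0.5, -0.9, -2.2]
width: 0.249
```

Emit:
{"method": "servo_tool", "body": {
  "claw": [1,1,1,1,1],
  "travel": [
    [0,0,0],
    [0,0,0],
    [0,0,-0.1],
    [0,0,0],
    [0,0,0]
  ],
  "turn": [
    [0,0,0],
    [0,0,0],
    [0,0,0],
    [0,0,0],
    [0,0,0]
  ]
}}

```text
time: 11.02
eef_pos: [460.5, -18.5, 64.0]
orientation: [0.48, 0.519, 0.48, -0.519]
wrist_force: [0.0, -0.0, -1.7]
width: 0.246
```

Emit:
{"method": "servo_tool", "body": {
  "claw": [1,1,1,1,1],
  "travel": [
    [0,0,-0.06],
    [0,0,-0.06],
    [0,0,-0.06],
    [0,0,-0.06],
    [0,0,0]
  ],
  "turn": [
    [0,0,0],
    [0,0,0],
    [0,0,0],
    [0,0,0],
    [0,0,0]
  ]
}}

```text
time: 11.43
eef_pos: [460.4, -19.4, 57.8]
orientation: [-0.48, -0.519, -0.48, 0.519]
wrist_force: [0.3, -0.0, -0.8]
width: 0.243
```

Emit:
{"method": "servo_tool", "body": {
  "claw": [1,1,1,1,1],
  "travel": [
    [0,0,-0.04],
    [0,0,0],
    [0,0,0],
    [0,0,0],
    [0,0,0]
  ],
  "turn": [
    [0,0,0],
    [0,0,0],
    [0,0,0],
    [0,0,0],
    [0,0,0]
  ]
}}

```text
time: 11.85
eef_pos: [460.6, -19.5, 57.3]
orientation: [0.48, 0.519, 0.48, -0.519]
wrist_force: [-0.9, 0.4, 4.3]
width: 0.248
```

Emit:
{"method": "servo_tool", "body": {
  "claw": [1,1,1],
  "travel": [
    [0,0,-0.04],
    [0,0,0],
    [0,0,0]
  ],
  "turn": [
    [0,0,0],
    [0,0,0],
    [0,0,0]
  ]
}}

```text
time: 12.1
eef_pos: [461.0, -19.0, 56.5]
orientation: [0.48, 0.52, 0.48, -0.519]
wrist_force: [-1.5, 3.3, 8.5]
width: 0.248
```

Run:
```python
from h import *
a=snap("side","8")
crop(a,210,185,80,60,10,"n.png")
s=get_state();print(s["eef_pos"],s["wrist_force"],s["width"])
```

```text
[461.04377288 -19.03338982  56.54170018] [-1.86251264  3.38095048  8.9655935 ] 0.2470786167317134
```

View pics/n.png

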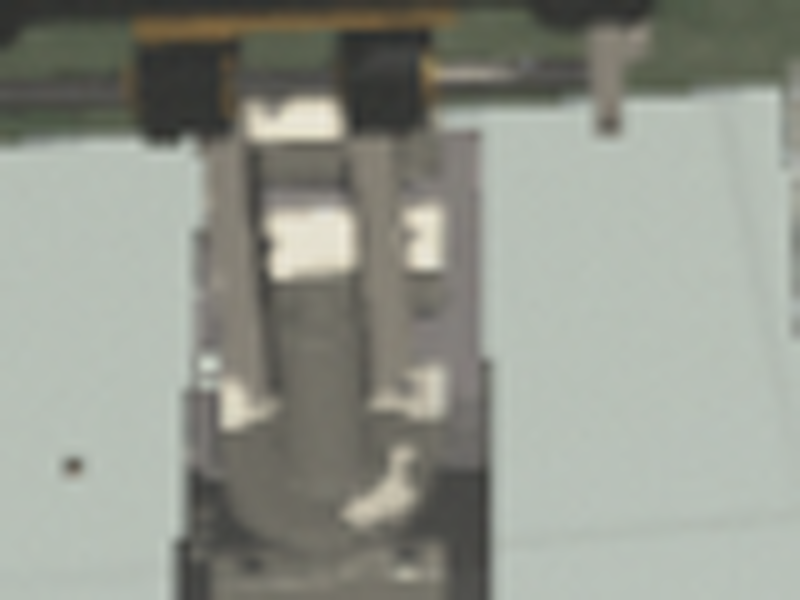

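Emit:
{"method": "servo_tool", "body": {
  "claw": [1,1,1,1,1],
  "travel": [
    [0,0,0.15],
    [0,-0.08,0],
    [0,0,0],
    [0,0,-0.06],
    [0,0,-0.05]
  ],
  "turn": [
    [0,0,0],
    [0,0,0],
    [0,0,0],
    [0,0,0],
    [0,0,0]
  ]
}}

```text
time: 12.57
eef_pos: [460.6, -21.4, 57.1]
orientation: [0.48, 0.519, 0.48, -0.519]
wrist_force: [-1.7, 7.2, 15.8]
width: 0.249
```

Emit:
{"method": "servo_tool", "body": {
  "claw": [1,1,1,1,1],
  "travel": [
    [0,0,0],
    [0,0,-0.03],
    [0,0,0],
    [0,0,0],
    [0,0,0]
  ],
  "turn": [
    [0,0,0],
    [0,0,0],
    [0,0,0],
    [0,0,0],
    [0,0,0]
  ]
}}

```text
time: 12.98
eef_pos: [461.0, -20.9, 56.7]
orientation: [0.48, 0.519, 0.48, -0.519]
wrist_force: [-2.5, 2.9, 12.3]
width: 0.25
```

Emit:
{"method": "servo_tool", "body": {
  "claw": [1,1,1,1,1],
  "travel": [
    [0,0,0.15],
    [0,0.16,0],
    [0,0,0],
    [0,0,-0.06],
    [0,0,-0.05]
  ],
  "turn": [
    [0,0,0],
    [0,0,0],
    [0,0,0],
    [0,0,0],
    [0,0,0]
  ]
}}

```text
time: 13.4
eef_pos: [460.5, -17.5, 57.2]
orientation: [-0.48, -0.519, -0.48, 0.519]
wrist_force: [-1.9, -5.4, 11.9]
width: 0.247
```

Emit:
{"method": "servo_tool", "body": {
  "claw": [1,1,1,1,1],
  "travel": [
    [0,0,0],
    [0,0,-0.03],
    [0,0,0],
    [0,0,0],
    [0,0,0]
  ],
  "turn": [
    [0,0,0],
    [0,0,0],
    [0,0,0],
    [0,0,0],
    [0,0,0]
  ]
}}

```text
time: 13.82
eef_pos: [460.7, -18.0, 56.9]
orientation: [-0.48, -0.519, -0.48, 0.52]
wrist_force: [-2.9, -2.1, 12.5]
width: 0.252
```

Run:
```python
from h import *
a=snap("side","9")
crop(a,215,190,65,55,11,"o.png")
s=get_state();print(s["eef_pos"],s["wrist_force"],s["ft_torque"])
for n in("top","side"):
    c=pickle.load(open(n+".pkl","rb"))
    # flange disc widths: bright run along x and y through disc centre, pad bush vs stock4 vs stock3, at 4px/mm
    for nm,(x,y,z) in dict(pad=(500,333.5,10),st4=(686,-105,12),st3=(690,-35,12)).items():
        im=ortho(c,x-45,x+45,y-45,y+45,z,4);cv2.imwrite(f"pics/fl_{n}_{nm}.png",im)
ims=[np.hstack([cv2.imread(f"pics/fl_{n}_{m}.png")[::2,::2] for m in("pad","st4","st3")]) for n in("top","side")]
cv2.imwrite("pics/fl.png",np.vstack(ims))
```

```text
[460.70879636 -17.98328234  56.88938449] [-2.69731037 -3.20833995 11.81267371] [-0.66614656  0.65275932  0.03530252]
```

View pics/o.png

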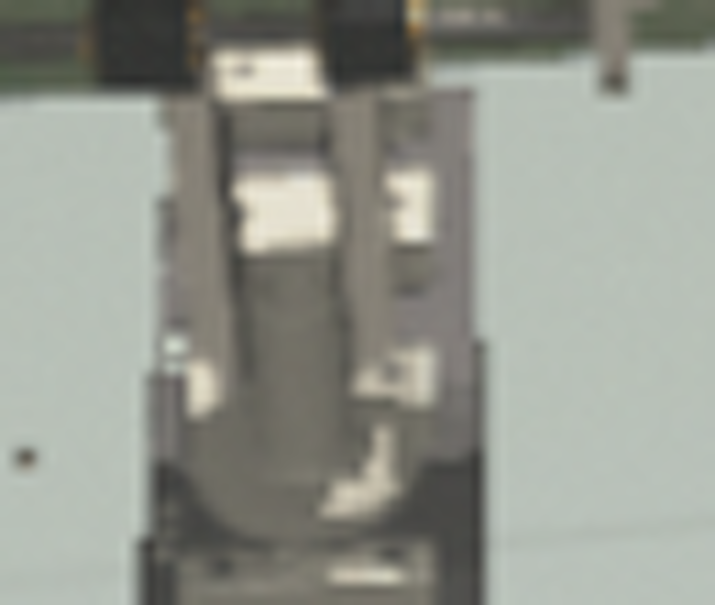

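View pics/fl.png

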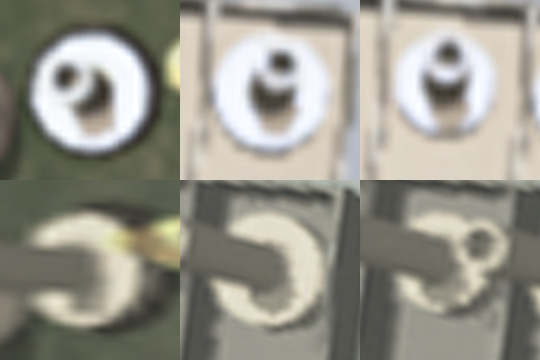

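Emit:
{"method": "servo_tool", "body": {
  "claw": [1,1,1,1,1],
  "travel": [
    [0,0,0.4],
    [-0.06,-0.7,0],
    [-0.06,-0.9,0],
    [-0.04,-0.8,0],
    [0,-0.4,0]
  ],
  "turn": [
    [0,0,0],
    [0,0,0],
    [0,0,0],
    [0,0,0],
    [0,0,0]
  ]
}}

```text
time: 14.28
eef_pos: [456.2, -89.6, 66.9]
orientation: [-0.48, -0.52, -0.479, 0.52]
wrist_force: [-0.6, -0.4, -1.0]
width: 0.251
```

Emit:
{"method": "servo_tool", "body": {
  "claw": [1,1,1,1,1],
  "travel": [
    [0,0,0],
    [0,0,0],
    [0,0,-0.1],
    [0,0,0],
    [0,0,0]
  ],
  "turn": [
    [0,0,0],
    [0,0,0],
    [0,0,0],
    [0,0,0],
    [0,0,0]
  ]
}}

```text
time: 14.7
eef_pos: [456.6, -86.5, 64.0]
orientation: [0.48, 0.519, 0.48, -0.519]
wrist_force: [-0.2, -0.6, -1.4]
width: 0.246
```

Emit:
{"method": "servo_tool", "body": {
  "claw": [1,1,1,1,1],
  "travel": [
    [0,0,-0.06],
    [0,0,-0.06],
    [0,0,-0.06],
    [0,0,-0.06],
    [0,0,0]
  ],
  "turn": [
    [0,0,0],
    [0,0,0],
    [0,0,0],
    [0,0,0],
    [0,0,0]
  ]
}}

```text
time: 15.12
eef_pos: [456.4, -87.3, 57.8]
orientation: [-0.48, -0.519, -0.48, 0.519]
wrist_force: [-0.7, 0.9, -1.7]
width: 0.248
```

Emit:
{"method": "servo_tool", "body": {
  "claw": [1,1,1,1,1],
  "travel": [
    [0,0,-0.06],
    [0,0,-0.06],
    [0,0,-0.06],
    [0,0,0],
    [0,0,0]
  ],
  "turn": [
    [0,0,0],
    [0,0,0],
    [0,0,0],
    [0,0,0],
    [0,0,0]
  ]
}}

```text
time: 15.53
eef_pos: [456.5, -87.5, 53.6]
orientation: [-0.48, -0.519, -0.48, 0.519]
wrist_force: [0.2, -0.3, -1.5]
width: 0.248
```

Entering the gap freely. Floor expected near TCP z ≈ 40.

Emit:
{"method": "servo_tool", "body": {
  "claw": [1,1,1,1,1],
  "travel": [
    [0,0,-0.1],
    [0,0,-0.1],
    [0,0,-0.1],
    [0,0,-0.1],
    [0,0,0]
  ],
  "turn": [
    [0,0,0],
    [0,0,0],
    [0,0,0],
    [0,0,0],
    [0,0,0]
  ]
}}

```text
time: 15.95
eef_pos: [456.2, -87.4, 43.1]
orientation: [-0.48, -0.519, -0.48, 0.519]
wrist_force: [-1.1, 0.2, -1.3]
width: 0.245
```

Emit:
{"method": "servo_tool", "body": {
  "claw": [1,1,1,1,1],
  "travel": [
    [0,0,-0.05],
    [0,0,-0.04],
    [0,0,-0.03],
    [0,0,0],
    [0,0,0]
  ],
  "turn": [
    [0,0,0],
    [0,0,0],
    [0,0,0],
    [0,0,0],
    [0,0,0]
  ]
}}

```text
time: 16.37
eef_pos: [456.6, -87.4, 40.7]
orientation: [0.48, 0.519, 0.48, -0.519]
wrist_force: [-0.3, 0.1, -0.8]
width: 0.247
```

Emit:
{"method": "servo_tool", "body": {
  "claw": [1,1,1],
  "travel": [
    [0,0,-0.03],
    [0,0,0],
    [0,0,0]
  ],
  "turn": [
    [0,0,0],
    [0,0,0],
    [0,0,0]
  ]
}}

```text
time: 16.62
eef_pos: [456.3, -87.5, 40.3]
orientation: [-0.48, -0.519, -0.48, 0.52]
wrist_force: [-5.2, 0.3, 13.1]
width: 0.252
```

Run:
```python
from h import *
a=snap("side","10")
crop(a,215,200,65,55,11,"p.png")
s=get_state();print(s["eef_pos"],s["wrist_force"],s["ft_torque"])
```

```text
[456.34386783 -87.56964644  40.30313329] [-5.36360899 -0.19086158 12.64183139] [ 0.09291627  1.2708947  -0.01361984]
```

View pics/p.png

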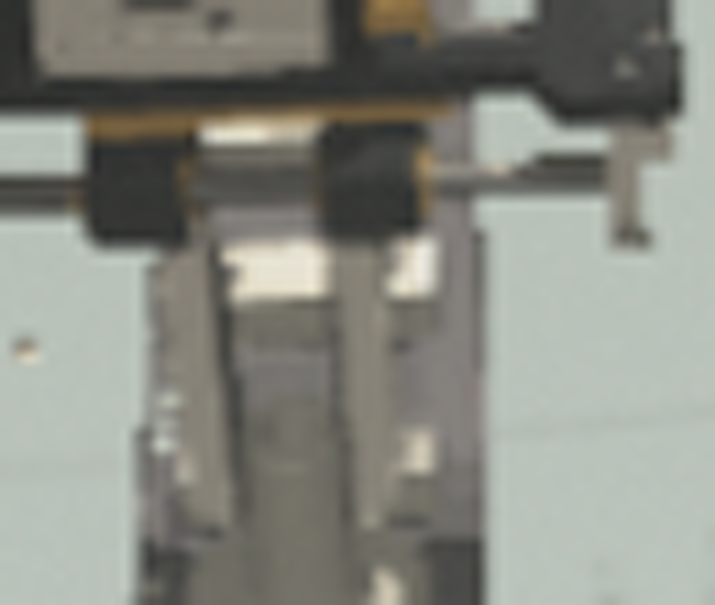

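Emit:
{"method": "servo_tool", "body": {
  "claw": [0,0,0,0,0],
  "travel": [
    [0,0,0.02],
    [0,0,0],
    [0,0,0],
    [0,0,0.3],
    [0,0,0.6]
  ],
  "turn": [
    [0,0,0],
    [0,0,0],
    [0,0,0],
    [0,0,0],
    [0,0,0]
  ]
}}

```text
time: 17.08
eef_pos: [455.6, -87.2, 62.4]
orientation: [-0.479, -0.519, -0.481, 0.52]
wrist_force: [0.1, -0.6, 0.3]
width: 0.496
```

Emit:
{"method": "servo_tool", "body": {
  "claw": [0,0,0,0,0],
  "travel": [
    [0,0,1],
    [0,0,0.8],
    [0.4,0,0],
    [0.8,0,0],
    [1,-0.1,0]
  ],
  "turn": [
    [0,0,0],
    [0,0,0],
    [0,0,0],
    [0,0,0],
    [0,0,0]
  ]
}}

```text
time: 17.5
eef_pos: [511.9, -90.2, 108.7]
orientation: [-0.48, -0.519, -0.479, 0.519]
wrist_force: [-0.1, 0.9, 0.1]
width: 0.499
```

Emit:
{"method": "servo_tool", "body": {
  "claw": [0,0,0,0,0],
  "travel": [
    [1,-0.1,0],
    [1,-0.1,0],
    [1,-0.1,0],
    [1,-0.1,0],
    [1,-0.1,0]
  ],
  "turn": [
    [0,0,0],
    [0,0,0],
    [0,0,0],
    [0,0,0],
    [0,0,0]
  ]
}}

```text
time: 17.92
eef_pos: [637.8, -102.6, 107.7]
orientation: [-0.48, -0.519, -0.48, 0.519]
wrist_force: [0.3, 0.3, 0.2]
width: 0.498
```

Emit:
{"method": "servo_tool", "body": {
  "claw": [0,0,0,0,0],
  "travel": [
    [1,-0.1,0],
    [0.7,0,0],
    [0.3,0,0],
    [0,0,0],
    [0,0,0]
  ],
  "turn": [
    [0,0,0],
    [0,0,0],
    [0,0,0],
    [0,0,0],
    [0,0,0]
  ]
}}

```text
time: 18.33
eef_pos: [685.9, -104.7, 107.5]
orientation: [-0.48, -0.519, -0.48, 0.519]
wrist_force: [-0.7, -1.0, -0.4]
width: 0.502
```

Run:
```python
from h import *
a=snap("side","11");b=snap("top","11")
crop(a,215,170,160,120,5,"q.png");crop(b,225,130,130,140,4,"r.png")
s=get_state();print(s["time"],s["eef_pos"],s["wrist_force"],s["width"])
```

```text
18.4333 [ 685.55960792 -105.02133575  107.95631467] [ 0.96998911  0.05720174 -0.35298408] 0.5025361687045993
```

View pics/q.png

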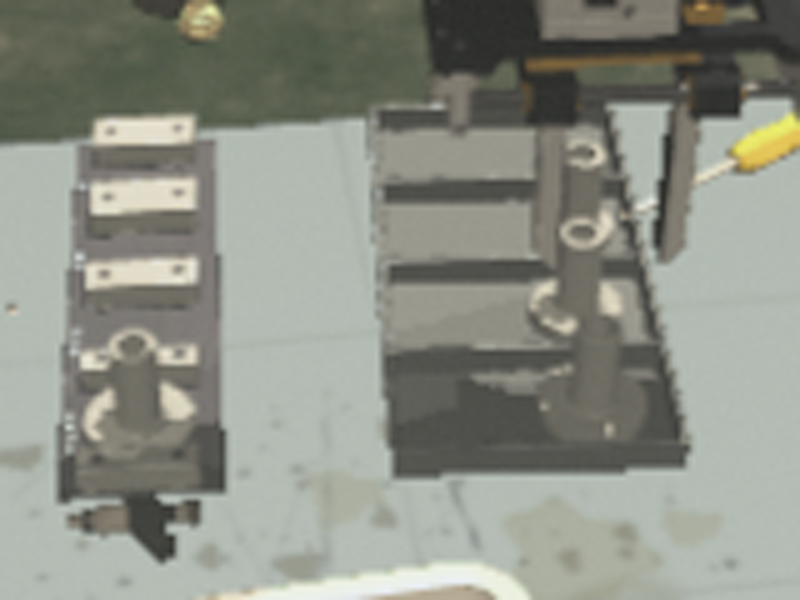

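View pics/r.png

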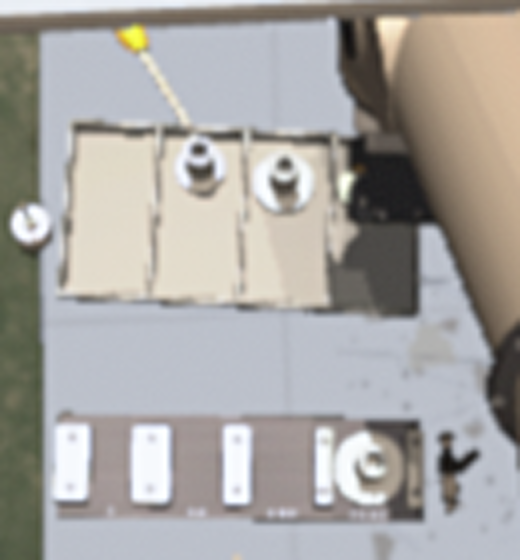

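Emit:
{"method": "servo_tool", "body": {
  "claw": [0,0,0,0,0],
  "travel": [
    [0.04,0,-0.6],
    [0,0,-0.7],
    [0,0,-0.7],
    [0,0,-0.6],
    [0,0,0]
  ],
  "turn": [
    [0,0,0],
    [0,0,0],
    [0,0,0],
    [0,0,0],
    [0,0,0]
  ]
}}

```text
time: 18.85
eef_pos: [685.2, -105.0, 39.3]
orientation: [-0.479, -0.518, -0.481, 0.52]
wrist_force: [0.8, -0.3, 0.3]
width: 0.499
```

Emit:
{"method": "servo_tool", "body": {
  "claw": [1,1,1,1,1],
  "travel": [
    [0,0,0],
    [0,0,0],
    [0,0,0],
    [0,0,0],
    [0,0,0]
  ],
  "turn": [
    [0,0,0],
    [0,0,0],
    [0,0,0],
    [0,0,0],
    [0,0,0]
  ]
}}

```text
time: 19.27
eef_pos: [688.0, -105.0, 43.8]
orientation: [0.48, 0.52, 0.48, -0.519]
wrist_force: [-1.9, 0.4, 5.4]
width: 0.249
```

Run:
```python
from h import *
a=snap("side","12")
crop(a,300,190,65,55,11,"s.png")
s=get_state();print(s["time"],s["eef_pos"],s["wrist_force"],s["width"])
```

```text
19.3167 [ 687.97630125 -104.99652592   43.83243963] [-1.74823075 -0.45968776  6.13365212] 0.24786207755811912
```

View pics/s.png

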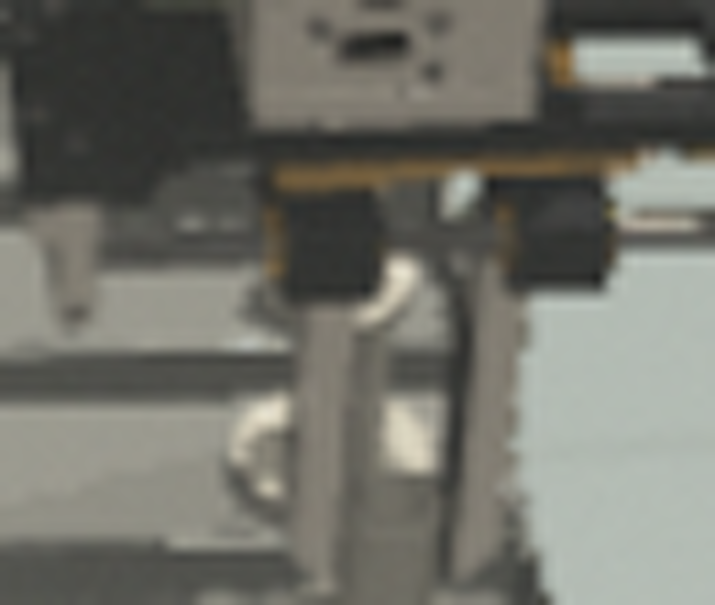

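Emit:
{"method": "servo_tool", "body": {
  "claw": [1,1,1,1,1],
  "travel": [
    [0,0,0.2],
    [0,0,0.3],
    [0,0,0],
    [-0.4,0.02,0],
    [-0.6,0.03,0]
  ],
  "turn": [
    [0,0,0],
    [0,0,0],
    [0,0,0],
    [0,0,0],
    [0,0,0]
  ]
}}

```text
time: 19.73
eef_pos: [663.3, -103.5, 55.7]
orientation: [0.48, 0.52, 0.48, -0.519]
wrist_force: [-0.5, 0.0, -2.6]
width: 0.249
```

Emit:
{"method": "servo_tool", "body": {
  "claw": [1,1,1,1,1],
  "travel": [
    [-0.7,0.03,0],
    [-0.6,0.02,0],
    [-0.4,0.02,0],
    [0,0,0],
    [0,0,0]
  ],
  "turn": [
    [0,0,0],
    [0,0,0],
    [0,0,0],
    [0,0,0],
    [0,0,0]
  ]
}}

```text
time: 20.15
eef_pos: [620.5, -102.2, 55.9]
orientation: [0.48, 0.519, 0.48, -0.519]
wrist_force: [0.5, 0.3, -1.6]
width: 0.249
```

Run:
```python
from h import *
a=snap("side","13")
crop(a,280,200,70,60,10,"t.png")
s=get_state();print(s["time"],s["eef_pos"],s["wrist_force"],s["width"])
```

```text
20.2 [ 620.94226893 -102.0304896    55.80776084] [ 0.83786062  0.02743464 -2.3047297 ] 0.24701664445651494
```

View pics/t.png

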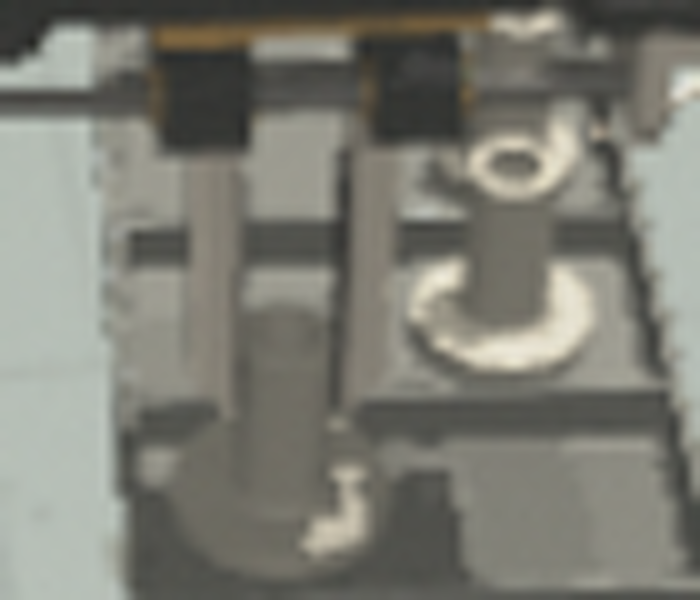

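Emit:
{"method": "servo_tool", "body": {
  "claw": [1,1,1,1,1],
  "travel": [
    [0,0,-0.15],
    [0,0,-0.15],
    [0,0,-0.1],
    [0,0,0],
    [0,0,0]
  ],
  "turn": [
    [0,0,0],
    [0,0,0],
    [0,0,0],
    [0,0,0],
    [0,0,0]
  ]
}}

```text
time: 20.62
eef_pos: [620.0, -101.8, 45.0]
orientation: [-0.48, -0.519, -0.48, 0.519]
wrist_force: [-0.4, -0.2, -2.0]
width: 0.248
```

Emit:
{"method": "servo_tool", "body": {
  "claw": [1,1,1,1,1],
  "travel": [
    [0,0,-0.04],
    [0,0,-0.04],
    [0,0,0],
    [0,0,0],
    [0,0,0]
  ],
  "turn": [
    [0,0,0],
    [0,0,0],
    [0,0,0],
    [0,0,0],
    [0,0,0]
  ]
}}

```text
time: 21.03
eef_pos: [620.2, -101.9, 43.8]
orientation: [0.48, 0.519, 0.48, -0.519]
wrist_force: [-3.1, 0.6, 6.6]
width: 0.246
```

Emit:
{"method": "servo_tool", "body": {
  "claw": [0,0,0,0,0],
  "travel": [
    [0,0,0.02],
    [0,0,0],
    [0,0,0],
    [0,0,0.3],
    [0,0,0.6]
  ],
  "turn": [
    [0,0,0],
    [0,0,0],
    [0,0,0],
    [0,0,0],
    [0,0,0]
  ]
}}

```text
time: 21.45
eef_pos: [619.0, -101.8, 65.5]
orientation: [-0.479, -0.519, -0.481, 0.52]
wrist_force: [-0.3, -0.1, 0.4]
width: 0.498
```

Emit:
{"method": "servo_tool", "body": {
  "claw": [0,0,0,0,0],
  "travel": [
    [0,0,0.9],
    [0,0,0.7],
    [-0.4,0,0],
    [-0.8,0.1,0],
    [-1,0.1,0]
  ],
  "turn": [
    [0,0,0],
    [0,0,0],
    [0,0,0],
    [0,0,0],
    [0,0,0]
  ]
}}

```text
time: 21.87
eef_pos: [564.9, -96.8, 106.5]
orientation: [0.48, 0.52, 0.48, -0.519]
wrist_force: [-0.2, 0.4, -0.7]
width: 0.498
```

Emit:
{"method": "servo_tool", "body": {
  "claw": [0,0,0,0,0],
  "travel": [
    [-1,0.1,0],
    [-1,0.1,0],
    [-1,0.1,0],
    [-0.9,0.08,0],
    [-0.45,0,0]
  ],
  "turn": [
    [0,0,0],
    [0,0,0],
    [0,0,0],
    [0,0,0],
    [0,0,0]
  ]
}}

```text
time: 22.28
eef_pos: [453.4, -87.4, 106.3]
orientation: [-0.48, -0.519, -0.48, 0.52]
wrist_force: [0.6, 0.1, -0.8]
width: 0.502
```

Run:
```python
from h import *
a=snap("side","14");b=snap("top","14")
crop(a,215,170,160,120,5,"u.png");crop(b,225,130,130,140,4,"v.png")
s=get_state();print(s["time"],s["eef_pos"],s["wrist_force"],s["width"])
```

```text
22.3833 [454.8198444  -87.94324951 106.62835311] [-0.33821646 -0.41764371 -0.0153378 ] 0.496978478965503
```

View pics/u.png

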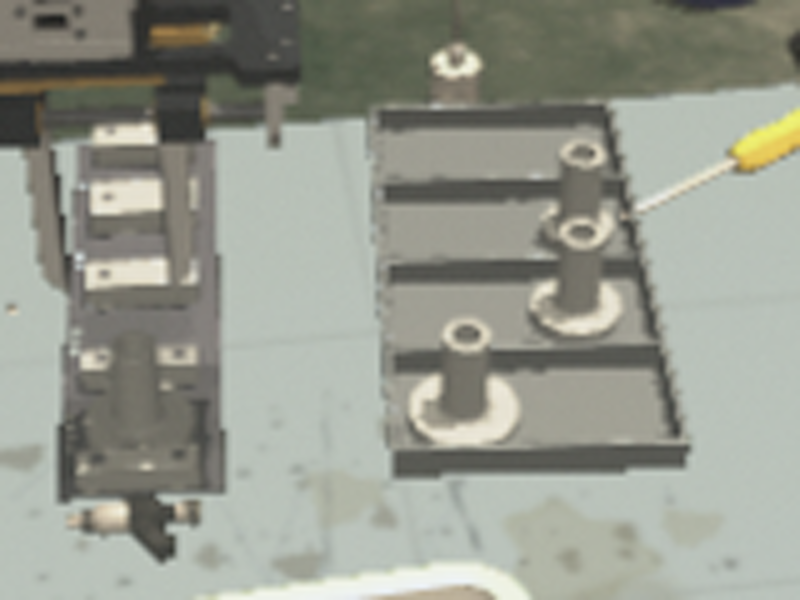

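View pics/v.png

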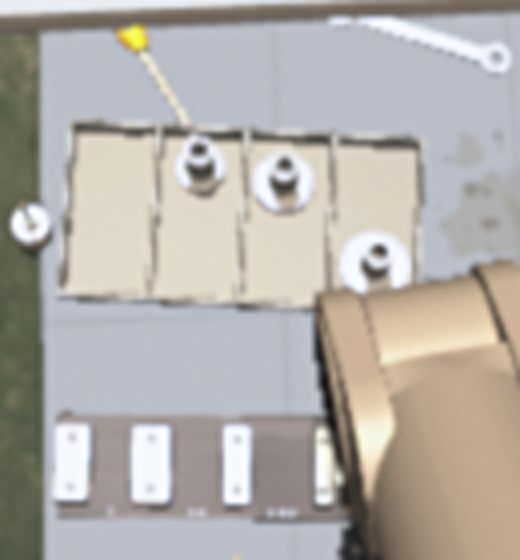

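Emit:
{"method": "servo_tool", "body": {
  "claw": [0,0,0,0,0],
  "travel": [
    [0.03,0,-0.6],
    [0,0,-0.7],
    [0,0,-0.7],
    [0,0,-0.5],
    [0,0,0]
  ],
  "turn": [
    [0,0,0],
    [0,0,0],
    [0,0,0],
    [0,0,0],
    [0,0,0]
  ]
}}

```text
time: 22.8
eef_pos: [456.9, -87.2, 41.9]
orientation: [-0.479, -0.519, -0.481, 0.52]
wrist_force: [-1.5, 0.5, -1.1]
width: 0.501
```

Emit:
{"method": "servo_tool", "body": {
  "claw": [0,0,1,1,1],
  "travel": [
    [0,0,0],
    [0,0,0],
    [0,0,0],
    [0,0,0],
    [0,0,0]
  ],
  "turn": [
    [0,0,0],
    [0,0,0],
    [0,0,0],
    [0,0,0],
    [0,0,0]
  ]
}}

```text
time: 23.22
eef_pos: [457.5, -87.6, 44.5]
orientation: [0.48, 0.52, 0.48, -0.519]
wrist_force: [-0.1, 0.7, 0.2]
width: 0.322
```

Emit:
{"method": "servo_tool", "body": {
  "claw": [1,1,1],
  "travel": [
    [0,0,0],
    [0,0,0],
    [0,0,0]
  ],
  "turn": [
    [0,0,0],
    [0,0,0],
    [0,0,0]
  ]
}}

```text
time: 23.47
eef_pos: [457.2, -87.6, 44.2]
orientation: [0.48, 0.519, 0.48, -0.519]
wrist_force: [-1.3, -0.4, 6.2]
width: 0.246
```

Emit:
{"method": "servo_tool", "body": {
  "claw": [1,1,1,1,1],
  "travel": [
    [0,0,0.3],
    [0,0,0.5],
    [0,0,0.8],
    [0,0,0.9],
    [0,0,0.8]
  ],
  "turn": [
    [0,0,0],
    [0,0,0],
    [0,0,0],
    [0,0,0],
    [0,0,0]
  ]
}}

```text
time: 23.88
eef_pos: [456.9, -87.2, 127.9]
orientation: [0.48, 0.519, 0.48, -0.519]
wrist_force: [0.6, 0.8, -0.9]
width: 0.251
```

Emit:
{"method": "servo_tool", "body": {
  "claw": [1,1,1,1,1],
  "travel": [
    [0.4,0,0],
    [0.8,-0.05,0],
    [1,-0.1,0],
    [1,-0.1,0],
    [1,-0.1,0]
  ],
  "turn": [
    [0,0,0],
    [0,0,0],
    [0,0,0],
    [0,0,0],
    [0,0,0]
  ]
}}

```text
time: 24.3
eef_pos: [563.2, -96.4, 126.1]
orientation: [-0.48, -0.519, -0.48, 0.519]
wrist_force: [0.1, -0.7, -1.1]
width: 0.243
```

Emit:
{"method": "servo_tool", "body": {
  "claw": [1,1,1,1,1],
  "travel": [
    [1,-0.1,0],
    [1,-0.1,0],
    [1,-0.1,0],
    [0.8,-0.1,0],
    [0.7,-0.08,0]
  ],
  "turn": [
    [0,0,0],
    [0,0,0],
    [0,0,0],
    [0,0,0],
    [0,0,0]
  ]
}}

```text
time: 24.72
eef_pos: [675.9, -108.3, 125.4]
orientation: [-0.48, -0.519, -0.48, 0.519]
wrist_force: [0.1, 0.7, -0.4]
width: 0.251
```

Emit:
{"method": "servo_tool", "body": {
  "claw": [1,1,1,1,1],
  "travel": [
    [0.35,0,0],
    [0.23,0,0],
    [0,0,0],
    [0,0,0],
    [0,0,0]
  ],
  "turn": [
    [0,0,0],
    [0,0,0],
    [0,0,0],
    [0,0,0],
    [0,0,0]
  ]
}}

```text
time: 25.13
eef_pos: [688.3, -108.2, 126.5]
orientation: [-0.48, -0.519, -0.48, 0.519]
wrist_force: [-0.5, 0.0, -1.2]
width: 0.248
```

Run:
```python
from h import *
a=snap("side","15")
crop(a,280,160,110,100,6,"w.png")
s=get_state();print(s["time"],s["eef_pos"],s["wrist_force"],s["width"])
```

```text
25.1833 [ 688.35667669 -108.26259089  126.61517966] [-0.16053419  0.37412981 -1.74953765] 0.24339001404378846
```

View pics/w.png

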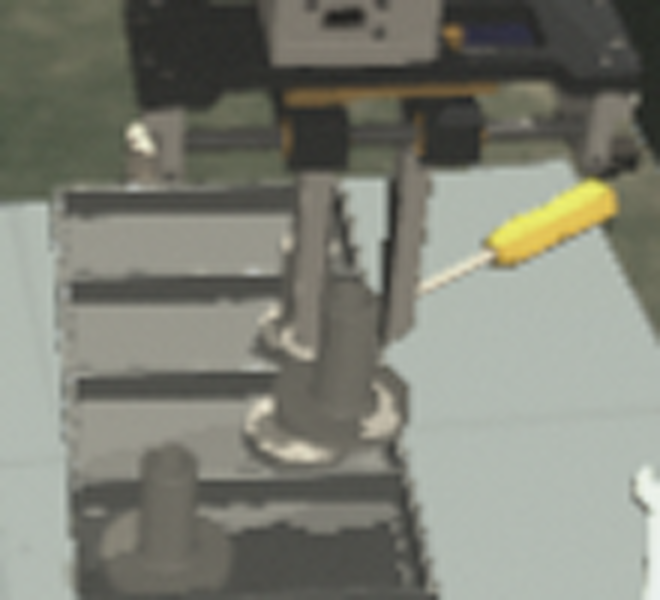

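Emit:
{"method": "servo_tool", "body": {
  "claw": [1,1,1,1,1],
  "travel": [
    [0,0,-0.6],
    [0,0,-0.7],
    [0,0,-0.7],
    [0,0,-0.6],
    [0,0,-0.3]
  ],
  "turn": [
    [0,0,0],
    [0,0,0],
    [0,0,0],
    [0,0,0],
    [0,0,0]
  ]
}}

```text
time: 25.6
eef_pos: [687.6, -108.3, 51.2]
orientation: [-0.479, -0.519, -0.481, 0.52]
wrist_force: [0.6, 1.4, -0.9]
width: 0.247
```

Emit:
{"method": "servo_tool", "body": {
  "claw": [1,1,1],
  "travel": [
    [0,0,0],
    [0,0,0],
    [0,0,0]
  ],
  "turn": [
    [0,0,0],
    [0,0,0],
    [0,0,0]
  ]
}}

```text
time: 25.85
eef_pos: [689.6, -108.2, 54.8]
orientation: [0.48, 0.52, 0.48, -0.519]
wrist_force: [0.0, -0.3, -1.2]
width: 0.25
```

Emit:
{"method": "servo_tool", "body": {
  "claw": [1,1,1,1,1],
  "travel": [
    [0,0,-0.15],
    [0,0,-0.12],
    [0,0,-0.1],
    [0,0,0],
    [0,0,0]
  ],
  "turn": [
    [0,0,0],
    [0,0,0],
    [0,0,0],
    [0,0,0],
    [0,0,0]
  ]
}}

```text
time: 26.27
eef_pos: [689.0, -108.2, 44.5]
orientation: [-0.48, -0.519, -0.48, 0.519]
wrist_force: [0.2, -0.3, -0.9]
width: 0.249
```

Emit:
{"method": "servo_tool", "body": {
  "claw": [1,1,1,1,1],
  "travel": [
    [0,0,-0.04],
    [0,0,-0.03],
    [0,0,0],
    [0,0,0],
    [0,0,0]
  ],
  "turn": [
    [0,0,0],
    [0,0,0],
    [0,0,0],
    [0,0,0],
    [0,0,0]
  ]
}}

```text
time: 26.68
eef_pos: [689.2, -108.2, 43.3]
orientation: [0.48, 0.519, 0.48, -0.519]
wrist_force: [-2.8, 0.4, 6.2]
width: 0.251
```

Contact at the expected height. Release, then retreat up and clear.

Emit:
{"method": "servo_tool", "body": {
  "claw": [0,0,0,0,0],
  "travel": [
    [0,0,0.02],
    [0,0,0],
    [0,0,0],
    [0,0,0.3],
    [0,0,0.6]
  ],
  "turn": [
    [0,0,0],
    [0,0,0],
    [0,0,0],
    [0,0,0],
    [0,0,0]
  ]
}}

```text
time: 27.1
eef_pos: [688.0, -108.1, 65.0]
orientation: [-0.479, -0.519, -0.481, 0.52]
wrist_force: [-0.8, 0.0, -0.2]
width: 0.493
```

Emit:
{"method": "servo_tool", "body": {
  "claw": [0,0,0,0,0],
  "travel": [
    [0,0,0.9],
    [0,0,0.9],
    [0,0,0.9],
    [0,0,0.9],
    [0,0,0.9]
  ],
  "turn": [
    [0,0,0],
    [0,0,0],
    [0,0,0],
    [0,0,0],
    [0,0,0]
  ]
}}

```text
time: 27.52
eef_pos: [689.2, -108.1, 181.2]
orientation: [0.48, 0.52, 0.48, -0.519]
wrist_force: [0.0, 0.1, 0.3]
width: 0.5
```

Emit:
{"method": "servo_tool", "body": {
  "claw": [0,0,0,0,0],
  "travel": [
    [-0.8,-1,0],
    [-0.8,-1,0],
    [-0.8,-1,0],
    [-0.8,-1,0],
    [-0.8,-1,0]
  ],
  "turn": [
    [0,0,0],
    [0,0,0],
    [0,0,0],
    [0,0,0],
    [0,0,0]
  ]
}}

```text
time: 27.93
eef_pos: [588.2, -234.2, 180.0]
orientation: [0.48, 0.519, 0.48, -0.519]
wrist_force: [-0.2, -0.8, -0.0]
width: 0.502
```

Emit:
{"method": "servo_tool", "body": {
  "claw": [0,0,0,0,0],
  "travel": [
    [-0.5,-1,0],
    [-0.5,-1,0],
    [0,-1,0],
    [0,-0.6,0],
    [0,0,0]
  ],
  "turn": [
    [0,0,0],
    [0,0,0],
    [0,0,0],
    [0,0,0],
    [0,0,0]
  ]
}}

```text
time: 28.35
eef_pos: [563.6, -327.0, 179.3]
orientation: [-0.479, -0.52, -0.478, 0.52]
wrist_force: [-1.0, 0.0, 0.3]
width: 0.495
```

Run:
```python
from h import *
a=snap("side","16");b=snap("top","16")
crop(a,215,125,160,150,5,"x.png");crop(b,140,130,220,140,3,"y.png")
s=get_state();print(s["time"],s["eef_pos"],s["wrist_force"],s["width"])
```

```text
28.45 [ 564.57808605 -322.72408609  178.96156652] [ 0.21164115  0.90935773 -0.8735543 ] 0.498008630875636
```

View pics/x.png

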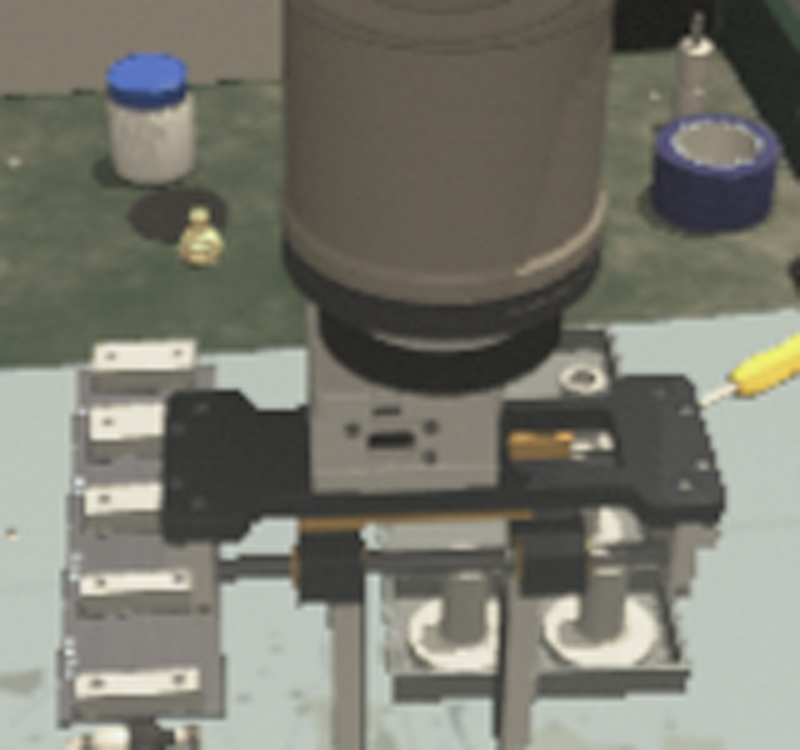

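View pics/y.png

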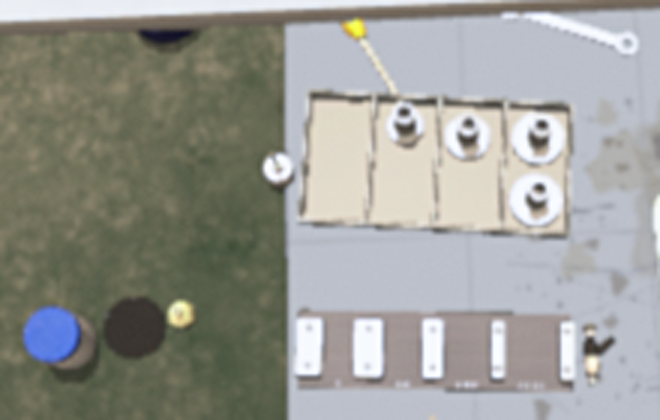

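```bash
python3 -c "
from station import close_job;print(close_job())"
```

```text
the job is handed in; nothing more can be done
None
```

The bush on the pad is the 56 mm one: its flange rested on the cheeks of gaps 1, 2 and 3 and dropped to the floor of gap 4 with no sideways force. I left it standing there and moved lane 4's old bush to the front of the lane. Then I set the gauged bush upright behind it, let go and handed the job in at 28.5 s.

- **Final check:** the last top picture shows both bushes upright in lane 4, clear of each other and the walls. The gauge is empty, and the pot, brass adapter, plug, injector and other stock look unmoved. The gripper was well clear of everything. I did not look at the parts tray again after the first pictures, and the arm passed over it only well above its contents.
- **Gap 3:** I lowered the bush three times at slightly different sideways positions, because the first contact was soft. The side force changed sign about the expected centre, so it was resting centred on the cheeks, not jammed.
- **Forces:** the highest I saw was about 27 N, at gap 1.
- **Disagreement:** in the side pictures the fingertips appeared roughly 15–20 mm higher than the stated 22 mm finger overhang implies. I set the grip height by picture and contact force instead, and all three grasps held.

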